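# Hang the toy griddle pans on one hook, largest first

## Robot

A 6-joint arm with a two-finger parallel gripper is mounted at the origin on the work surface. World frame = base frame: x ahead of the robot, y to its left, z up, the work surface at z = 0. Lengths are in m, angles in rad, forces in N, time in s.
With the tool pointing down it reaches from about 0.325 to 0.9 m from the base axis. Payload 6.1 kg.
Tool frame: the origin (TCP) lies at the very end of the fingers, on their centre line; the grasp point (between the pads) lies 19 mm behind it (grip_point_offset is the distance from the TCP to the grasp point, in m); z points along the fingers, y is the direction in which the jaws open and shut (so a half turn about z gives the same grasp; the last joint's range is limited). The gripper opens to 85 mm and grips with 20 to 120 N. Pads are 22 mm wide; open, the fingers measure 114 mm over their backs; the gripper's body (76 mm by 85 mm) begins 54 mm behind the grasp point. The pads swing forward as they close: fully open they stand 13 mm farther back than shut.
Start: joints at [-1.361, 0.22, 1.526, -0, 1.395, -0.126], TCP at [0.206, -0.59, 0.231] pointing down, gripper open.
Joint ranges: [-2.98, 2.98], [-0.91, 2.08], [0.09, 2.57], [-1.24, 4.39], [0.2, 2.65], [-2.68, 2.68]. Speed limits (rad/s): [2.57, 2.57, 3.01, 3.14, 3.14, 3.14].

## Interface

Orientations are given as a unit quaternion [x, y, z, w].
In Python, from cell import state, camera, job_done, grip_point_offset gives the robot as it stands.
- The arm moves only by the tool play_rows, never from a script. Its argument "rows" is a list of rows, each a list of 7 numbers: the turn, a rotation vector about the world's x, y, z in rad, then the shift along the world's x, y, z in cm, then the opening, from 0 (shut) to 1 (fully open). In form: [[rx, ry, rz, dx, dy, dz, jaw], ...]. A call has 1 to 12 rows; each row is the pose to reach, as a shift and turn from the pose commanded when the call began; what a row does not reach only later rows make up. A row lasts 1/10 s, in which the tool goes at most 50 mm and 8.59 degrees, less where a joint would pass 70% of its speed; a pose out of reach is approached as far as the arm can. A call with a gripper value outside its range is refused whole. The fingers move at their own pace and stop on an object; the grip force is fixed at half the most. Time passes only in rows, so rows that repeat a pose let the fingers close. It gives the time, the measured TCP pose, the force and the opening at its end, in the units of the state.
- state(): the state, without advancing time (a new reading comes with each control period).
- camera(name): name is "scene" or "top" or "wrist"; returns a dict with "color" (400x640x3 uint8, red, green, blue), "range_z" (400x640 float32, m along the optical axis (not along the pixel's ray), 0 where there is no reading), "fx", "fy", "cx", "cy" (pixels), "extrinsics" (4x4, takes a point from camera to world coordinates); the wrist camera has in their place "mount" (4x4, takes a point from camera to tool coordinates, whose origin is the TCP and whose axes are the flange's). Camera axes: x right, y up, looking along -z (the intrinsics and any distortion apply to the point x, -y, -z); pixel columns grow to the right and rows downward; lengths in m; the calibration is good to about 2 mm. A picture is of the moment at which its call begins: read the wrist's pose just before it.
- job_done(): hands the job in, once; it reports no verdict.
The state is a dict: "clock": time; "qpos": joint angles; "qvel": joint speeds; "joint_torque": joint torques, N m; "eef_pos": TCP position; "tcp_rot": TCP orientation; "contact_force": force on the tool from outside, world axes, zero at the start; "moment": the same for the moment, N m; "opening": finger opening in m.
Only numpy, scipy, OpenCV 4.12 (cv2) and the standard library are available. Lean on these libraries where they do the work, as an engineer would, in place of code of your own. Each camera call takes 0.05 s, during which the arm holds its last target.

## Task

Hang the three toy griddle pans from the drying rack on the stand's hook, one after the other by size, the large one first, so that they nest: each goes over the upturned tip with its mouth towards the tip. Slide each one along the bar until it is fully home, the large pan on the sprung stop and each smaller pan's handle flat against the one before, and hold it there a moment with a gentle push of about 8 N; never load the hook stand with more than 18 N. Leave all three hanging by themselves and the other toys where they are.

Things in the scene. Friction and masses are not known exactly. Their poses are not given: they have to be found in the camera images.
- large_pan: The large toy griddle pan: square orange plastic, 100 mm on a side, with a flat upright wooden handle 8 mm thick. Origin: middle of its lower edge, mid-thickness of the handle; z up the handle, x normal to it, y across. Open mouth to -x (rim at x = -4 mm), floor's back at x = +14 mm. Height 206 mm. Starts upright in the rack. About 180 g, varies.
- large_pan_grip (a point): Grasp point on the large pan's grip tab, which rises 40 mm from the frame of the hanging hole and is 14 mm wide (y) and 8 mm thick (x). 15 mm below the tab's top, 25 mm above the frame's shoulders, 33 mm above the hole's upper edge. Pinch from above across y. Axes as the pan's.
- large_pan_seat (a point): Middle of the upper edge of the large pan's rectangular hanging hole, the edge that rests on the bar; 158 mm above the pan's lower edge. The hole reaches 38 mm down from here and 15 mm to either side; its wooden frame is 8 mm wide and 8 mm thick. Axes as the pan's.
- medium_pan: The medium toy griddle pan: square green plastic, 76 mm on a side, with a flat upright wooden handle 8 mm thick. Origin: middle of its lower edge, mid-thickness of the handle; z up the handle, x normal to it, y across. Open mouth to -x (rim at x = -4 mm), floor's back at x = +14 mm. Height 194 mm. Starts upright in the rack. About 130 g, varies.
- medium_pan_grip (a point): Grasp point on the medium pan's grip tab, which rises 40 mm from the frame of the hanging hole and is 26 mm wide (y) and 8 mm thick (x). 15 mm below the tab's top, 25 mm above the frame's shoulders, 33 mm above the hole's upper edge. Pinch from above across y. Axes as the pan's.
- medium_pan_seat (a point): Middle of the upper edge of the medium pan's rectangular hanging hole, the edge that rests on the bar; 146 mm above the pan's lower edge. The hole reaches 38 mm down from here and 15 mm to either side; its wooden frame is 8 mm wide and 8 mm thick. Axes as the pan's.
- small_pan: The small toy griddle pan: square blue plastic, 52 mm on a side, with a flat upright wooden handle 8 mm thick. Origin: middle of its lower edge, mid-thickness of the handle; z up the handle, x normal to it, y across. Open mouth to -x (rim at x = -4 mm), floor's back at x = +14 mm. Height 182 mm. Starts upright in the rack. About 90 g, varies.
- small_pan_grip (a point): Grasp point on the small pan's grip tab, which rises 40 mm from the frame of the hanging hole and is 38 mm wide (y) and 8 mm thick (x). 15 mm below the tab's top, 25 mm above the frame's shoulders, 33 mm above the hole's upper edge. Pinch from above across y. Axes as the pan's.
- small_pan_seat (a point): Middle of the upper edge of the small pan's rectangular hanging hole, the edge that rests on the bar; 134 mm above the pan's lower edge. The hole reaches 38 mm down from here and 15 mm to either side; its wooden frame is 8 mm wide and 8 mm thick. Axes as the pan's.
- rack: Fixed drying rack: board 150 x 124 x 8 mm with three slots in a row along its x (x = -44, 0, 44 mm) between yellow fences that run along y and reach 48 mm above the bench: lift a pan 50 mm to clear them. Any pan can be in any slot; mouths to the rack's -x. Origin: middle of the underside.
- stand: Fixed wooden hook stand. Origin: on the bench under the post's front face. Post 24 x 30 mm at x = 0 to 24 mm, 225 mm high; foot 14 mm thick, x = -55 to 75, y = +-75 mm. A level steel bar 10 mm thick (centre 215 mm high) runs from the post to x = -115 mm and turns up into a tip (x = -125 to -110 mm, top 236 mm high). It yields 1 mm per 8 N downwards. Pans go on over the tip in +x, mouth to -x.
- hook_bar (a point): Top of the hook's bar, 220 mm high, 45 mm before the post. Axes as the stand's: x along the bar to the post, z up. The tip lies 65 to 80 mm away in -x; its top is 16 mm higher than here, the bar's underside 10 mm lower. The stop pad's front face is within 16 mm of here, nearer to or farther from the post: it is not measured and must be felt.
- stop: Sprung stop on the bar: a black rubber pad 44 mm wide, from 44 mm below to 6 mm above the bar's centre line, that the large pan's handle is pushed against. Origin and axes are the stand's, so they do not tell where the pad's face is (see hook_bar). The pad gives about 1 mm per 5 N, springs back, and travels 8 mm at most.
- dinosaur: Bystander: grey plastic dinosaur, loose, 145 mm long (x), 93 mm high. Origin: underside.
- cube: Bystander: rosewood cube, 45 mm, loose. Origin: middle of the underside.
- saucer: Bystander: blue ceramic saucer, 110 mm across, 18 mm high, loose. Origin: middle of the underside.
- yellow_ring: Bystander: yellow silicone ring, 68 mm across, 14 mm high, loose. Origin: middle of the underside.

How it is judged:
On the way, in this order (a step that is already met when the one before it is completed fails the run):
1. The large pan hangs on the bar and is pushed home against the sprung stop with more than 4 N (x of large_pan_seat in the frame of hook_bar between -0.024 and 0.02 m and y of large_pan_seat in the frame of hook_bar between -0.01 and 0.01 m and z of large_pan_seat in the frame of hook_bar between -0.005 and 0.006 m and angle between large_pan_seat's own z axis and vertical below 0.17 rad and contact force between large_pan and stop above 4 N), for 0.2 s.
2. The medium pan hangs on the bar, nested in the large one, its handle pushed against the large pan's handle with more than 4 N (x of large_pan_seat in the frame of hook_bar between -0.024 and 0.02 m and y of large_pan_seat in the frame of hook_bar between -0.01 and 0.01 m and z of large_pan_seat in the frame of hook_bar between -0.005 and 0.006 m and angle between each of large_pan_seat, medium_pan_seat's own z axis and vertical below 0.17 rad and x of medium_pan_seat in the frame of hook_bar between -0.036 and 0.02 m and y of medium_pan_seat in the frame of hook_bar between -0.01 and 0.01 m and z of medium_pan_seat in the frame of hook_bar between -0.005 and 0.006 m and x of medium_pan_seat in the frame of large_pan_seat between -0.0115 and -0.005 m and contact force between medium_pan and large_pan above 4 N), for 0.2 s.
3. The small pan hangs on the bar, nested in the medium one, its handle pushed against the medium pan's handle with more than 4 N (x of large_pan_seat in the frame of hook_bar between -0.024 and 0.02 m and y of large_pan_seat in the frame of hook_bar between -0.01 and 0.01 m and z of large_pan_seat in the frame of hook_bar between -0.005 and 0.006 m and angle between each of large_pan_seat, medium_pan_seat, small_pan_seat's own z axis and vertical below 0.17 rad and x of medium_pan_seat in the frame of hook_bar between -0.036 and 0.02 m and y of medium_pan_seat in the frame of hook_bar between -0.01 and 0.01 m and z of medium_pan_seat in the frame of hook_bar between -0.005 and 0.006 m and x of medium_pan_seat in the frame of large_pan_seat between -0.0115 and -0.005 m and x of small_pan_seat in the frame of hook_bar between -0.048 and 0.02 m and y of small_pan_seat in the frame of hook_bar between -0.01 and 0.01 m and z of small_pan_seat in the frame of hook_bar between -0.005 and 0.006 m and x of small_pan_seat in the frame of medium_pan_seat between -0.0115 and -0.005 m and contact force between small_pan and medium_pan above 4 N), for 0.2 s.
At the end, for the whole second after the job is handed in: All three pans hang, released and still (under 0.06 m/s), hole edge on the bar (within 5 mm up or down, 10 mm sideways), upright within 10 degrees, large at the stop (handle mid-plane under 24 mm before hook_bar), then medium and small nested with handles touching (mid-planes 5 to 11.5 mm apart) (x of large_pan_seat in the frame of hook_bar between -0.024 and 0.02 m and y of large_pan_seat in the frame of hook_bar between -0.01 and 0.01 m and z of large_pan_seat in the frame of hook_bar between -0.005 and 0.006 m and angle between each of large_pan_seat, medium_pan_seat, small_pan_seat's own z axis and vertical below 0.17 rad and x of medium_pan_seat in the frame of hook_bar between -0.036 and 0.02 m and y of medium_pan_seat in the frame of hook_bar between -0.01 and 0.01 m and z of medium_pan_seat in the frame of hook_bar between -0.005 and 0.006 m and x of medium_pan_seat in the frame of large_pan_seat between -0.0115 and -0.005 m and x of small_pan_seat in the frame of hook_bar between -0.048 and 0.02 m and y of small_pan_seat in the frame of hook_bar between -0.01 and 0.01 m and z of small_pan_seat in the frame of hook_bar between -0.005 and 0.006 m and x of small_pan_seat in the frame of medium_pan_seat between -0.0115 and -0.005 m and linear speed of each of large_pan, medium_pan, small_pan below 0.06 m/s).
It fails at once if The hook stand (with its stop) is loaded with more than 18 N (contact force between stand and anything else above 18 N).
It fails at once if The dinosaur is moved by more than 15 mm (distance of dinosaur from where it was at the start of the episode above 0.015 m).
It fails at once if The cube is moved by more than 15 mm (distance of cube from where it was at the start of the episode above 0.015 m).
It fails at once if The saucer is moved by more than 15 mm (distance of saucer from where it was at the start of the episode above 0.015 m).
It fails at once if The yellow ring is moved by more than 15 mm (distance of yellow_ring from where it was at the start of the episode above 0.015 m).
It also fails if it takes over 72 s, if anything falls off the work surface, if the arm or the gripper's body presses on something with over 40 N, if the wrist force passes 120 N, or if a joint passes its speed limit or range.

## Working session

There is one attempt and no reset: what is moved stays moved. The work goes in short steps, Python scripts to look and compute and a tool call to move; the robot and the scene stay as the last step left them, time stands still between calls to the robot, and variables do not carry over. Pictures are saved under pics/ and viewed, and the job is handed in when it is done.

Besides the shell and the picture viewer there is one more tool, called after "Call:" in YAML: its name, and indented under it one key for each argument. play_rows: Moves the arm, as the interface text tells. Its arguments: {"type":"object","properties":{"rows":{"type":"array","items":{"type":"array","items":{"type":"number"}}}},"required":["rows"]}

```bash
ls; mkdir -p pics
cat > h.py <<'E'
import numpy as np, cv2
from cell import state, camera, job_done, grip_point_offset
def save(n,c): cv2.imwrite(f'pics/{n}.png',c['color'][:,:,::-1])
def pts(c,T=None):
    T=np.array(c['extrinsics']) if T is None else T
    z=c['range_z'];v,u=np.indices(z.shape)
    P=np.stack([(u-c['cx'])/c['fx']*z,-(v-c['cy'])/c['fy']*z,-z,np.ones_like(z)],-1)
    W=P@T.T
    W=W[...,:3]; W[z<=0]=np.nan
    return W
E
python3 - <<'E'
from h import *
s=state();print(s['clock'],s['eef_pos'],s['tcp_rot'],s['contact_force'],s['opening'],grip_point_offset)
for n in('scene','top','wrist'):
    c=camera(n);save(n+'0',c);np.savez(n+'0.npz',**c);print(n,[k for k in c],c['fx'],c['cx'])
    print(np.round(c.get('extrinsics',c.get('mount')),3))
E
```

```text
pics
0.0 [ 0.20580964 -0.5894977   0.23017439] [ 9.85940322e-01  1.67094931e-01 -5.78986984e-05 -9.80642746e-04] [ 0.10403183 -0.11785819 -1.51245163] 0.08516962152977385 0.0187
scene ['color', 'range_z', 'fx', 'fy', 'cx', 'cy', 'extrinsics'] 477.11475772458243 322.62460068067656
[[-0.868 -0.303  0.393  0.971]
 [ 0.496 -0.515  0.699  0.68 ]
 [-0.01   0.802  0.597  0.728]
 [ 0.     0.     0.     1.   ]]
top ['color', 'range_z', 'fx', 'fy', 'cx', 'cy', 'extrinsics'] 443.62265910015697 309.89338535474553
[[ 9.600e-02  9.720e-01 -2.120e-01  3.470e-01]
 [-9.950e-01  9.300e-02 -2.200e-02 -1.000e-02]
 [-1.000e-03  2.140e-01  9.770e-01  1.298e+00]
 [ 0.000e+00  0.000e+00  0.000e+00  1.000e+00]]
wrist ['color', 'range_z', 'fx', 'fy', 'cx', 'cy', 'mount'] 313.0376467985918 318.4617155149809
[[-0.     0.949  0.315  0.081]
 [ 1.     0.     0.    -0.   ]
 [ 0.     0.315 -0.949 -0.143]
 [ 0.     0.     0.     1.   ]]
```

View pics/scene0.png

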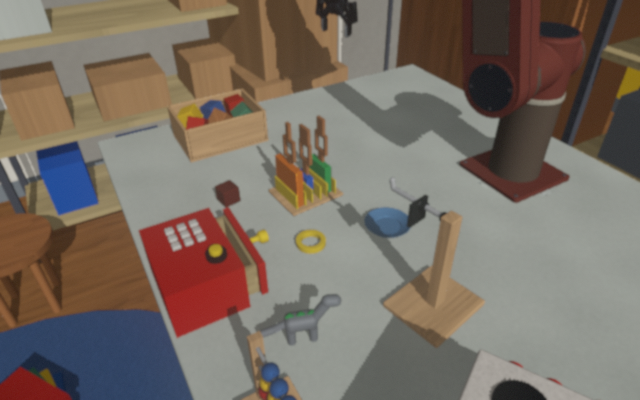

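View pics/top0.png

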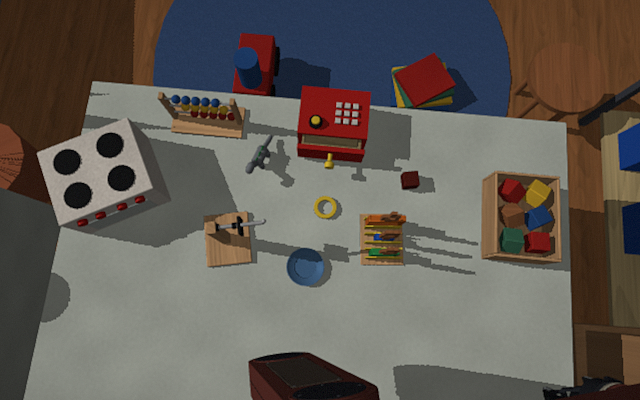

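View pics/wrist0.png

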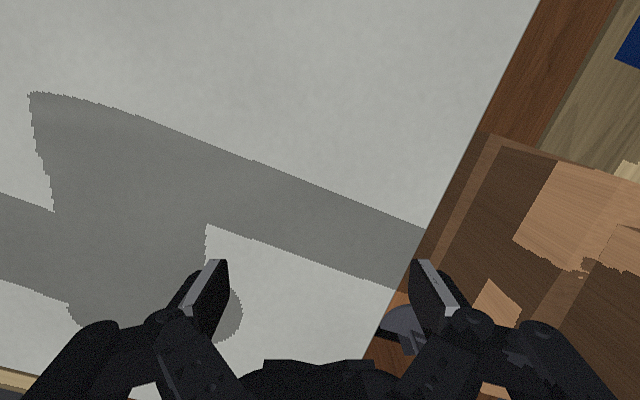

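The scene view shows the rack with its three pans at about (303,170) and the stand at (437,270), with the saucer under the bar's tip at (388,220). In the top view the rack is at (383,240), the stand at (230,235), with its bar towards image right. I'll segment these with depth next.

Run:
```python
from h import *
for n,(u0,u1,v0,v1) in {'top':(350,420,205,275),'scene':(255,355,110,215)}.items():
    c=dict(np.load(n+'0.npz'));W=pts(c)
    a=c['color'].astype(int);hsv=cv2.cvtColor(c['color'],cv2.COLOR_RGB2HSV)
    roi=np.zeros(a.shape[:2],bool);roi[v0:v1,u0:u1]=1
    cl=W[roi];h=hsv[roi]
    for lo,hi in[(0,.02),(.02,.045),(.045,.055),(.055,.13),(.13,.16),(.16,.19),(.19,.24)]:
        m=(cl[:,2]>lo)&(cl[:,2]<hi)
        if m.sum():print(n,lo,hi,m.sum(),np.round(np.nanmin(cl[m],0),3),np.round(np.nanmax(cl[m],0),3))
    m=(cl[:,2]>.13)
    P=cl[m]
    # cluster by simple y histogram
    print(np.round(P[np.argsort(P[:,1])][::max(1,len(P)//40)],3).tolist())
for n,(u0,u1,v0,v1) in {'top':(195,275,200,275),'scene':(380,490,170,345)}.items():
    c=dict(np.load(n+'0.npz'));W=pts(c)
    cl=W[v0:v1,u0:u1].reshape(-1,3)
    for lo,hi in[(.01,.02),(.03,.15),(.15,.2),(.2,.222),(.222,.228),(.228,.25)]:
        m=(cl[:,2]>lo)&(cl[:,2]<hi)
        if m.sum():print(n,lo,hi,m.sum(),np.round(np.nanmin(cl[m],0),3),np.round(np.nanmax(cl[m],0),3))
    print(c['fx'])
for n in('top','scene'):
    c=dict(np.load(n+'0.npz'))
    r=(195,195,430,275) if n=='top' else (250,100,500,350)
    im=c['color'][r[1]:r[3],r[0]:r[2]]
    f=3.4 if n=='top' else 2.3
    cv2.imwrite(f'pics/{n}0crop.png',cv2.resize(im[:,:,::-1],None,fx=f,fy=f,interpolation=2))
```

```text
top 0 0.02 2163 [ 0.422 -0.316  0.   ] [ 0.642 -0.102  0.02 ]
top 0.02 0.045 217 [ 0.467 -0.254  0.02 ] [ 0.583 -0.142  0.045]
top 0.045 0.055 199 [ 0.469 -0.252  0.045] [ 0.582 -0.144  0.055]
top 0.055 0.13 370 [ 0.473 -0.248  0.055] [ 0.584 -0.147  0.13 ]
top 0.13 0.16 74 [ 0.475 -0.225  0.13 ] [ 0.57  -0.174  0.16 ]
top 0.16 0.19 152 [ 0.476 -0.225  0.16 ] [ 0.573 -0.175  0.19 ]
top 0.19 0.24 77 [ 0.476 -0.215  0.19 ] [ 0.571 -0.184  0.215]
[[0.479, -0.225, 0.161], [0.522, -0.221, 0.142], [0.567, -0.22, 0.177], [0.571, -0.219, 0.168], [0.566, -0.217, 0.163], [0.477, -0.216, 0.139], [0.523, -0.215, 0.188], [0.565, -0.214, 0.154], [0.572, -0.213, 0.171], [0.522, -0.212, 0.176], [0.566, -0.21, 0.173], [0.522, -0.21, 0.189], [0.477, -0.208, 0.158], [0.521, -0.206, 0.18], [0.48, -0.204, 0.203], [0.564, -0.204, 0.21], [0.521, -0.202, 0.174], [0.565, -0.202, 0.177], [0.476, -0.2, 0.185], [0.521, -0.2, 0.189], [0.564, -0.199, 0.194], [0.477, -0.197, 0.202], [0.52, -0.197, 0.178], [0.568, -0.195, 0.213], [0.52, -0.195, 0.176], [0.52, -0.193, 0.156], [0.52, -0.192, 0.175], [0.564, -0.191, 0
[... 1870 characters left out ...]
 0.02 ]
top 0.03 0.15 130 [0.47  0.236 0.033] [0.502 0.258 0.148]
top 0.15 0.2 73 [0.47  0.175 0.15 ] [0.522 0.258 0.2  ]
top 0.2 0.222 295 [0.47  0.123 0.2  ] [0.523 0.263 0.222]
top 0.222 0.228 116 [0.47  0.124 0.222] [0.515 0.264 0.228]
top 0.228 0.25 16 [0.475 0.117 0.228] [0.517 0.256 0.237]
443.62265910015697
scene 0.01 0.02 3569 [ 0.064 -0.046  0.01 ] [0.574 0.329 0.02 ]
scene 0.03 0.15 900 [0.47  0.243 0.03 ] [0.506 0.269 0.15 ]
scene 0.15 0.2 663 [0.471 0.185 0.15 ] [0.526 0.269 0.2  ]
scene 0.2 0.222 737 [0.472 0.125 0.2  ] [0.526 0.269 0.222]
scene 0.222 0.228 179 [0.473 0.125 0.222] [0.52  0.267 0.227]
scene 0.228 0.25 22 [0.511 0.122 0.229] [0.521 0.131 0.235]
477.11475772458243
```

```bash
ls pics
```

```text
scene0.png
scene0crop.png
top0.png
top0crop.png
wrist0.png
```

View pics/top0crop.png

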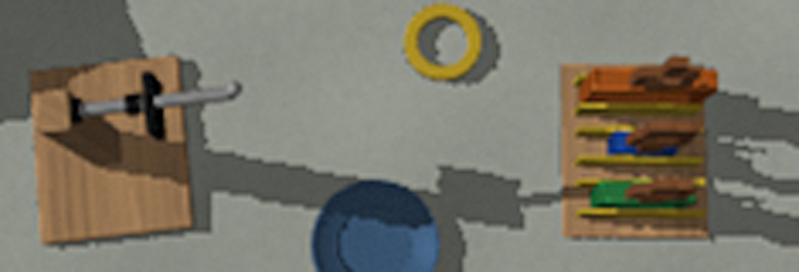

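View pics/scene0crop.png

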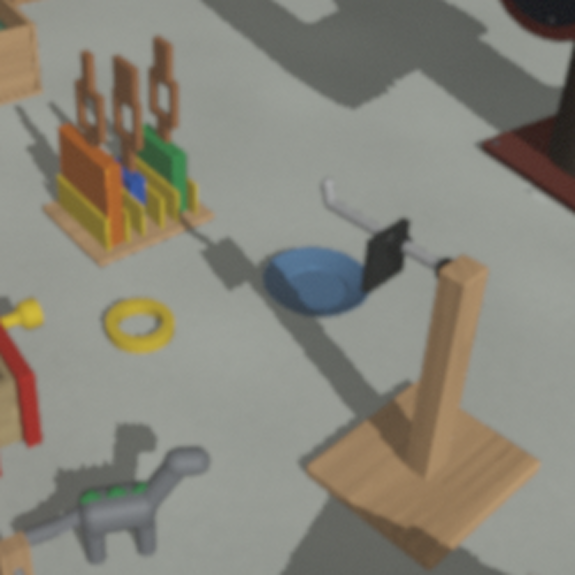

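Call:
play_rows:
  rows:
    - [0,0,-0.1,5,6,8,1]
    - [0,0,-0.34,31,39,15,1]
    - [0,0,-0.34,31,39,15,1]
    - [0,0,-0.34,31,39,15,1]
    - [0,0,-0.34,31,39,15,1]
    - [0,0,-0.34,31,39,15,1]
    - [0,0,-0.34,31,39,15,1]
    - [0,0,-0.34,31,39,15,1]
    - [0,0,-0.34,31,39,15,1]
    - [0,0,-0.34,31,39,15,1]
    - [0,0,-0.34,31,39,15,1]
    - [0,0,-0.34,31,39,15,1]

```text
clock: 1.35
eef_pos: [0.5179, -0.1972, 0.3822]
tcp_rot: [1.0, 0.0, 0.001, -0.0]
contact_force: [0.0, -0.9, -0.4]
opening: 0.0858
```

```bash
cat >> h.py <<'E'
from scipy.spatial.transform import Rotation as R
def wrist(n):
    s=state();c=camera('wrist');save(n,c)
    T=np.eye(4);T[:3,:3]=R.from_quat(s['tcp_rot']).as_matrix();T[:3,3]=s['eef_pos']
    c['extrinsics']=T@np.array(c['mount']);np.savez(n+'.npz',**c);return s,c
E
python3 - <<'E'
from h import *
s,c=wrist('w1');print(s['clock'],s['eef_pos'],s['tcp_rot'],s['qpos'])
E
```

```text
1.35 [ 0.51791274 -0.19719038  0.38223947] [ 9.99999492e-01  3.16806453e-04  9.52031828e-04 -9.82445799e-05] [-5.06771897e-01 -5.24453347e-03  1.49257335e+00  1.10012924e-03
  1.65269475e+00  1.06348168e+00]
```

View pics/w1.png

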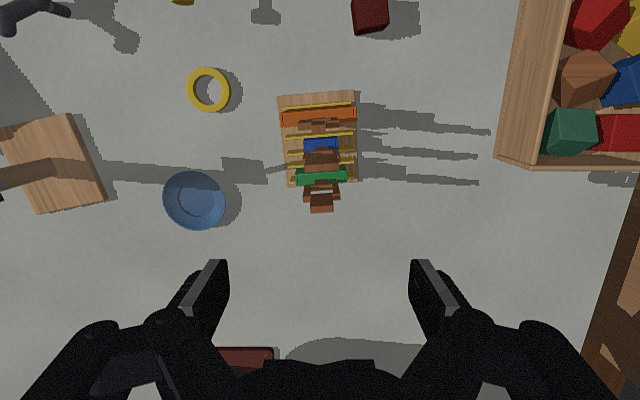

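The wrist view looks straight down on the tabs: medium at (321,205), small at (320,160), large at (322,127). The bowls lie above each handle in the picture (+x), so the mouths face -x.

```bash
cat > tabs.py <<'E'
from h import *
import sys
def rep(n,W,names):
    P=W.reshape(-1,3);P=P[~np.isnan(P).any(1)]
    P=P[(P[:,0]>.45)&(P[:,0]<.61)&(P[:,1]>-.26)&(P[:,1]<-.14)&(P[:,2]>.12)]
    for nm,x0,ztab in(('medium',.480,.170),('small',.524,.157),('large',.569,.182)):
        Q=P[abs(P[:,0]-x0)<.018]
        if len(Q)<10: continue
        zt=np.percentile(Q[:,2],98)
        T=Q[(Q[:,2]>zt-.03)]
        top=Q[Q[:,2]>zt-.004]
        rect=cv2.minAreaRect((top[:,:2]*1000).astype(np.float32))
        A=np.c_[Q[:,1],np.ones(len(Q))];k=np.linalg.lstsq(A,Q[:,0],rcond=None)[0]
        print(n,nm,'ztop %.4f'%zt,'tab x',np.round(np.percentile(T[:,0],[1,50,99]),4),'y',np.round(np.percentile(T[:,1],[1,99]),4),'mid y %.4f'%(np.percentile(T[:,1],[1,99]).mean()),'slope dx/dy %.3f'%k[0],len(T),'all y',np.round(np.percentile(Q[:,1],[1,99]),4),'top',len(top),np.round(top.mean(0),4))
for n in sys.argv[1:]:
    rep(n,pts(dict(np.load(n+'.npz'))),0)
E
python3 tabs.py w1 top0 scene0
python3 - <<'E'
from h import *
# fences/board for rack yaw; bar line
for n in('w1','top0','scene0'):
    c=dict(np.load(n+'.npz'));W=pts(c)
    hsv=cv2.cvtColor(c['color'],cv2.COLOR_RGB2HSV)
    m=(abs(W[...,0]-.525)<.09)&(abs(W[...,1]+.2)<.09)&(W[...,2]<.0485)&(W[...,2]>.04)&(hsv[...,0]>22)&(hsv[...,0]<34)&(hsv[...,1]>120)
    P=W[m]
    print(n,'yellow',m.sum(),P.min(0) if len(P) else '',P.max(0) if len(P) else '')
    for x0 in np.arange(.44,.61,.004):
        q=P[abs(P[:,0]-x0)<.006]
    if len(P):
        r=cv2.minAreaRect((P[:,:2]*1000).astype(np.float32));print(r)
    m=(abs(W[...,0]-.5)<.05)&(W[...,1]>.1)&(W[...,1]<.25)&(W[...,2]>.2)&(W[...,2]<.223)&(hsv[...,1]<60)&(c['color'].max(-1)>90)
    P=W[m]
    if len(P)>10:
        k=np.polyfit(P[:,1],P[:,0],1);print('bar',len(P),k,'x at y=.2',np.polyval(k,.2),'at .13',np.polyval(k,.13),P.min(0),P.max(0))
    m=(abs(W[...,0]-.49)<.05)&(W[...,1]>.22)&(W[...,1]<.29)&(W[...,2]>.218)
    P=W[m]
    if len(P)>10:
      print('post',cv2.minAreaRect((P[:,:2]*1000).astype(np.float32)),np.median(P[:,2]))
    m=(W[...,1]>.09)&(W[...,1]<.15)&(abs(W[...,0]-.51)<.04)&(W[...,2]>.19)&(W[...,2]<.25)
    P=W[m]
    if len(P): 
        print('tip',len(P),P.min(0),P.max(0)); t=P[P[:,2]>.226]; print('tiptop',len(t),t.mean(0) if len(t) else '')
E
```

```text
w1 medium ztop 0.2032 tab x [0.4755 0.4831 0.485 ] y [-0.2129 -0.1873] mid y -0.2001 slope dx/dy -0.080 352 all y [-0.2223 -0.178 ] top 182 [ 0.4802 -0.2004  0.202 ]
w1 small ztop 0.4723 tab x [0.5096 0.5291 0.5356] y [-0.2596 -0.1411] mid y -0.2003 slope dx/dy 0.015 20829 all y [-0.2595 -0.1411] top 2850 [ 0.5342 -0.1982  0.4708]
w1 large ztop 0.2152 tab x [0.5636 0.5684 0.5721] y [-0.2033 -0.1896] mid y -0.1965 slope dx/dy -0.075 153 all y [-0.2187 -0.1737] top 126 [ 0.5677 -0.1962  0.214 ]
top0 medium ztop 0.2057 tab x [0.4756 0.4788 0.483 ] y [-0.2148 -0.1884] mid y -0.2016 slope dx/dy -0.025 49 all y [-0.2249 -0.1785] top 16 [ 0.4802 -0.2045  0.2042]
top0 small ztop 0.1918 tab x [0.5193 0.5231 0.5287] y [-0.22   -0.1826] mid y -0.2013 slope dx/dy -0.049 69 all y [-0.2225 -0.1787] top 31 [ 0.5234 -0.2     0.1894]
top0 large ztop 0.2137 tab x [0.5635 0.5658 0.5713] y [-0.2038 -0.1902] mid y -0.1970 slope dx/dy -0.071 33 all y [-0.2201 -0.1745] top 19 [ 0.5679 -0.1969  0.2125]
scene0 medium ztop 0.2002 tab x [0.4782 0.4846 0.4876] y [-0.2136 -0.1836] mid y -0.1986 slope dx/dy -0.10
[... 1181 characters left out ...]
2 0.2122049 ] [0.51662661 0.14978639 0.23661731]
tiptop 16 [0.51291982 0.12181512 0.2314924 ]
scene0 yellow 202 [ 0.47080015 -0.24288373  0.04001908] [ 0.59381779 -0.139575    0.0483533 ]
((531.9796752929688, -194.90744018554688), (117.33870697021484, 103.82886505126953), 4.195672035217285)
bar 290 [-0.19546615  0.5417352 ] x at y=.2 0.502641969381053 at .13 0.5163246001230021 [0.48148986 0.12514159 0.20129921] [0.52561056 0.24708785 0.22258053]
post ((491.2357482910156, 243.63587951660156), (30.629121780395508, 46.18933868408203), 10.233362197875977) 0.22251516034180224
tip 108 [0.50766792 0.12162761 0.21004103] [0.52126022 0.14986967 0.23465614]
tiptop 25 [0.51719457 0.12670205 0.23065614]
```

Call:
play_rows:
  rows:
    - [0,0,0.08,5.2,0.3,-5,1]
    - [0,0,0.08,5.2,0.3,-10,1]
    - [0,0,0.08,5.2,0.3,-14,1]
    - [0,0,0.08,5.2,0.3,-14,1]
    - [0,0,0.08,5.2,0.3,-14,1]

```text
clock: 1.9
eef_pos: [0.5661, -0.1976, 0.2394]
tcp_rot: [0.999, 0.037, -0.002, -0.001]
contact_force: [0.5, -0.0, 0.2]
opening: 0.085
```

Run:
```python
from h import *
s,c=wrist('w2');print(s['clock'],s['eef_pos'],s['tcp_rot'],R.from_quat(s['tcp_rot']).as_matrix()[:2,0],s['contact_force'])
```

```text
1.9 [ 0.56613194 -0.19758969  0.23943991] [ 0.99930381  0.03722411 -0.00227304 -0.00104856] [0.9972184  0.07440115] [ 0.49053585 -0.04471305  0.24092167]
```

View pics/w2.png

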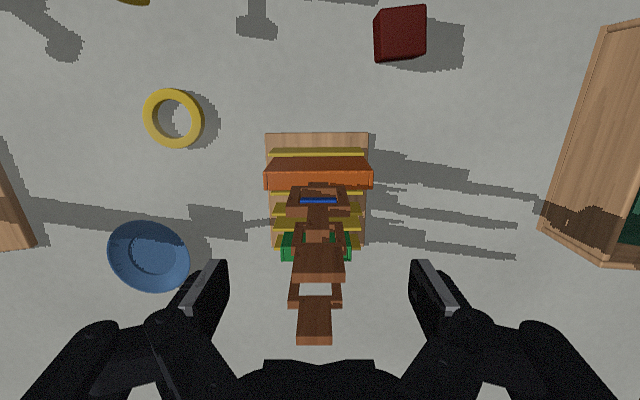

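The large tab's top is at (315,322), between the fingers at (205,300) and (435,300); I'll measure it in this nearer view.

```bash
sed -i "s/(P\[:,2\]>.12)\]/(P[:,2]>.12)\&(P[:,2]<.222)]/" tabs.py; python3 tabs.py w2 w1
```

```text
w2 medium ztop 0.2028 tab x [0.476  0.4837 0.4856] y [-0.2125 -0.1873] mid y -0.1999 slope dx/dy -0.084 1257 all y [-0.2223 -0.1775] top 453 [ 0.4811 -0.2     0.2017]
w2 small ztop 0.1908 tab x [0.5201 0.5275 0.5299] y [-0.2185 -0.1815] mid y -0.2000 slope dx/dy -0.078 1537 all y [-0.2221 -0.1778] top 647 [ 0.5251 -0.2004  0.1898]
w2 large ztop 0.2146 tab x [0.5636 0.5713 0.5726] y [-0.2031 -0.1893] mid y -0.1962 slope dx/dy -0.084 704 all y [-0.2185 -0.1738] top 356 [ 0.5683 -0.1965  0.2137]
w1 medium ztop 0.2032 tab x [0.4755 0.4831 0.485 ] y [-0.2129 -0.1873] mid y -0.2001 slope dx/dy -0.080 352 all y [-0.2223 -0.178 ] top 182 [ 0.4802 -0.2004  0.202 ]
w1 small ztop 0.1913 tab x [0.519  0.5266 0.5294] y [-0.2183 -0.1813] mid y -0.1998 slope dx/dy -0.075 422 all y [-0.2221 -0.1781] top 266 [ 0.5242 -0.1999  0.1899]
w1 large ztop 0.2152 tab x [0.5636 0.5684 0.5721] y [-0.2033 -0.1896] mid y -0.1965 slope dx/dy -0.075 153 all y [-0.2187 -0.1737] top 126 [ 0.5677 -0.1962  0.214 ]
```

Call:
play_rows:
  rows:
    - [0,0,0,0,0,-4,1]
    - [0,0,0,0,0,-6,1]
    - [0,0,0,0,0,-6,1]
    - [0,0,0,0,0,-6,0]
    - [0,0,0,0,0,-6,0]
    - [0,0,0,0,0,-6,0]
    - [0,0,0,0,0,-6,0]
    - [0,0,0,0,0,-6,0]
    - [0,0,0,0,0,-6,0]

```text
clock: 2.85
eef_pos: [0.5684, -0.197, 0.1822]
tcp_rot: [0.999, 0.038, 0.001, 0.0]
contact_force: [-0.5, 0.4, 3.8]
opening: 0.0128
```

Run:
```python
from h import *
s=state();print(s['clock'],s['eef_pos'],s['contact_force'],s['opening'],s['moment'])
```

```text
2.85 [ 0.56840162 -0.19704941  0.18216427] [-0.54618324  0.35052499  3.80516389] 0.012840773930471349 [ 0.21439642  0.08678069 -0.02762431]
```

Call:
play_rows:
  rows:
    - [0,0,0,0,0,3,0]
    - [0,0,0,0,0,7,0]
    - [0,0,0,0,0,12,0]
    - [0,0,0,0,0,17,0]
    - [0,0,0.0,0,0,21,0]
    - [0,0,0.15,0,2,21,0]
    - [0,0,0.3,-0.3,6,21,0]
    - [0,0,0.45,-1,10,21,0]
    - [0,0,0.6,-2,14,21,0]
    - [0,0,0.75,-3,18,21,0]
    - [0,0,0.9,-4,22,20,0]
    - [0,0,1.05,-4.5,26,18,0]

```text
clock: 4.05
eef_pos: [0.5227, 0.0644, 0.3624]
tcp_rot: [0.844, 0.536, 0.001, 0.001]
contact_force: [0.9, 1.1, -1.8]
opening: 0.013
```

Call:
play_rows:
  rows:
    - [0,0,0.15,0,0.5,-1,0]
    - [0,0,0.3,0,1,-1,0]
    - [0,0,0.45,0,1.5,-1,0]
    - [0,0,0.6,0,1.5,-1,0]
    - [0,0,0.63,0,1.5,-1,0]
    - [0,0,0.63,0,1.5,-1,0]
    - [0,0,0.63,0,1.5,-1,0]
    - [0,0,0.63,0,1.5,-1,0]

```text
clock: 4.85
eef_pos: [0.5229, 0.0778, 0.3512]
tcp_rot: [0.64, 0.769, -0.0, -0.0]
contact_force: [-0.4, -0.7, -1.6]
opening: 0.0126
```

Run:
```python
from h import *
s,c=wrist('w3');print(s['clock'],s['eef_pos'],s['tcp_rot'],R.from_quat(s['tcp_rot']).as_matrix()[:2,0],s['contact_force'],s['moment'],s['opening'])
c=camera('scene');save('s3',c);np.savez('s3.npz',**c)
```

```text
4.85 [0.52292184 0.07775227 0.35119164] [ 6.39565807e-01  7.68736343e-01 -9.37329064e-05 -6.81182596e-05] [-0.18191115  0.98331497] [-0.4318991  -0.73467245 -1.61024109] [-0.05249462 -0.01946364  0.0567214 ] 0.012570878912253745
```

View pics/w3.png

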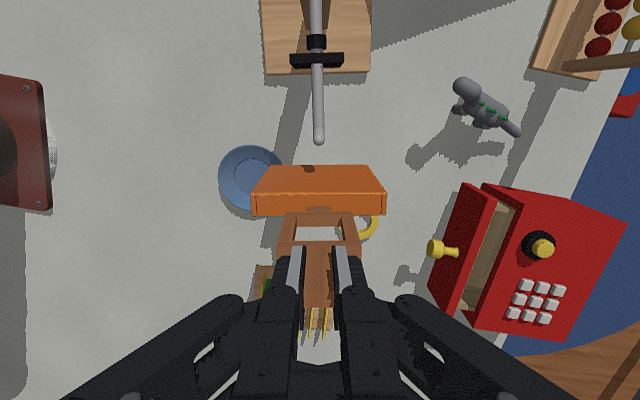

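View pics/s3.png

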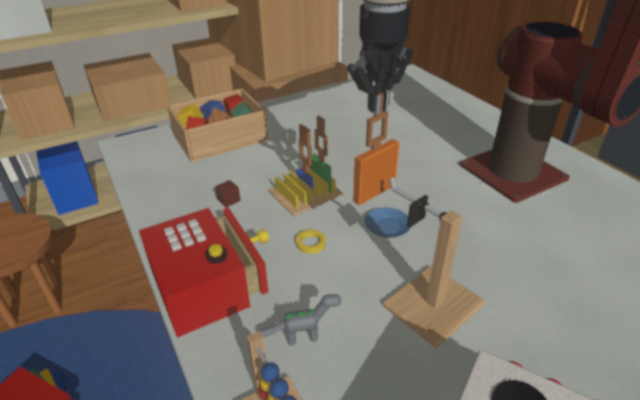

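The large pan is held upright with its back towards the post. The bar runs from (319,138) at the tip up to (315,0), and the pad is at (317,60). The pan's hole is seen at (318,228). I'll measure the bar, tip, pad and hole.

```bash
cat > bar.py <<'E'
from h import *
import sys
for n in sys.argv[1:]:
    c=dict(np.load(n+'.npz'));W=pts(c);col=c['color'].astype(int)
    gray=(col.max(-1)-col.min(-1)<25)
    reg=(abs(W[...,0]-.5)<.05)&(W[...,1]>.095)&(W[...,1]<.26)
    m=reg&(W[...,2]>.205)&(W[...,2]<.2235)&gray&(col.max(-1)>100)
    P=W[m];print(n,'bar n',len(P))
    ys=[];xs=[]
    for y in np.arange(.135,.24,.008):
        q=P[abs(P[:,1]-y)<.004]
        if len(q)>6: ys.append(y);xs.append((np.percentile(q[:,0],3)+np.percentile(q[:,0],97))/2);print('  y%.3f x %.4f..%.4f ztop %.4f'%(y,np.percentile(q[:,0],3),np.percentile(q[:,0],97),np.percentile(q[:,2],90)))
    if len(ys)>2:
        k=np.polyfit(ys,xs,1);print('  bar axis dx/dy %.4f angle %.4f rad x@.12=%.4f x@.18=%.4f'%(k[0],np.pi/2-np.arctan(k[0]),np.polyval(k,.12),np.polyval(k,.18)))
    m=reg&(W[...,2]>.205)&(W[...,2]<.245)&gray&(W[...,1]<.15)
    P=W[m]; t=P[P[:,2]>.229]
    print('  tip ymin %.4f'%np.percentile(P[:,1],1) if len(P) else '', 'top',len(t),t.mean(0).round(4) if len(t) else '',t[:,2].max() if len(t) else '')
    m=reg&(W[...,2]>.165)&(W[...,2]<.23)&(col.max(-1)<60)
    P=W[m]
    if len(P): print('  pad',len(P),np.percentile(P,[2,50,98],axis=0).round(4).tolist())
E
python3 bar.py w3 scene0 top0
python3 - <<'E'
from h import *
c=dict(np.load('w3.npz'));W=pts(c)
for v in(194,205,213,218,225,232,240,243,248):
    print(v,[tuple(W[v,u].round(3)) for u in(283,288,318,350,356)])
E
```

```text
w3 bar n 1070
  y0.135 x 0.5076..0.5160 ztop 0.2204
  y0.143 x 0.5046..0.5145 ztop 0.2204
  y0.151 x 0.5043..0.5129 ztop 0.2203
  y0.159 x 0.5026..0.5114 ztop 0.2205
  y0.167 x 0.5011..0.5099 ztop 0.2202
  y0.175 x 0.4989..0.5075 ztop 0.2202
  y0.183 x 0.4995..0.5063 ztop 0.2203
  y0.191 x 0.4987..0.5034 ztop 0.2200
  y0.199 x 0.4934..0.4972 ztop 0.2204
  y0.207 x 0.4923..0.5006 ztop 0.2202
  y0.215 x 0.4908..0.4991 ztop 0.2202
  y0.223 x 0.4894..0.4977 ztop 0.2205
  bar axis dx/dy -0.2140 angle 1.7816 rad x@.12=0.5151 x@.18=0.5023
  tip ymin 0.1195 top 129 [0.5137 0.124  0.2337] 0.23692390200754432
  pad 1020 [[0.4813, 0.1776, 0.1842], [0.4992, 0.1861, 0.2208], [0.5208, 0.2014, 0.2235]]
scene0 bar n 267
  y0.135 x 0.5117..0.5191 ztop 0.2189
  y0.143 x 0.5086..0.5172 ztop 0.2181
  y0.151 x 0.5078..0.5153 ztop 0.2182
  y0.159 x 0.5067..0.5147 ztop 0.2181
  y0.167 x 0.5031..0.5124 ztop 0.2181
  y0.175 x 0.4985..0.5104 ztop 0.2180
  y0.207 x 0.4956..0.5024 ztop 0.2187
  y0.215 x 0.4936..0.5025 ztop 0.2178
  y0.223 x 0.4930..0.4997 ztop 0.2189
  y0.231 x 0.4924..0.4988 ztop 0.2181
  bar 
[... 2746 characters left out ...]
), np.float64(0.085), np.float64(0.333)), (np.float64(0.542), np.float64(0.086), np.float64(0.335))]
243 [(np.float64(0.503), np.float64(0.078), np.float64(0.338)), (np.float64(0.505), np.float64(0.078), np.float64(0.337)), (np.float64(0.521), np.float64(0.082), np.float64(0.338)), (np.float64(0.539), np.float64(0.085), np.float64(0.339)), (np.float64(0.542), np.float64(0.086), np.float64(0.339))]
248 [(np.float64(0.503), np.float64(0.078), np.float64(0.343)), (np.float64(0.506), np.float64(0.078), np.float64(0.343)), (np.float64(0.522), np.float64(0.082), np.float64(0.344)), (np.float64(0.538), np.float64(0.085), np.float64(0.343)), (np.float64(0.542), np.float64(0.085), np.float64(0.343))]
```

Call:
play_rows:
  rows:
    - [0,0,0.02,0.1,0,-4,0]
    - [0,0,0.02,0.1,0,-8,0]
    - [0,0,0.02,0.1,0,-9.3,0]
    - [0,0,0.02,0.1,0,-9.3,0]
    - [0,0,0.02,0.1,0,-9.3,0]
    - [0,0,0.02,0.1,0,-9.3,0]

```text
clock: 5.55
eef_pos: [0.5254, 0.0779, 0.261]
tcp_rot: [0.631, 0.776, 0.001, 0.002]
contact_force: [-0.5, -1.0, -1.2]
opening: 0.013
```

```bash
python3 - <<'E'
from h import *
s,c=wrist('w4');print(s['clock'],s['eef_pos'],R.from_quat(s['tcp_rot']).as_matrix()[:2,0],s['contact_force'],s['moment'],s['opening'])
W=pts(c)
c=camera('scene');save('s4',c);np.savez('s4.npz',**c)
r=(330,100,480,260)
cv2.imwrite('pics/s4c.png',cv2.resize(c['color'][r[1]:r[3],r[0]:r[2],::-1],None,fx=3.5,fy=3.5,interpolation=2))
E
python3 bar.py w4 s4
```

```text
5.55 [0.52540903 0.07791127 0.26100779] [-0.20338942  0.97909755] [-0.52969022 -1.00721436 -1.18440072] [-0.01593615 -0.04293874  0.05416384] 0.012980691521241315
w4 bar n 1555
  y0.135 x 0.5076..0.5161 ztop 0.2203
  y0.143 x 0.5053..0.5144 ztop 0.2201
  y0.151 x 0.5044..0.5131 ztop 0.2202
  y0.159 x 0.5027..0.5116 ztop 0.2201
  y0.167 x 0.5009..0.5099 ztop 0.2203
  y0.175 x 0.4992..0.5077 ztop 0.2203
  y0.183 x 0.4994..0.5064 ztop 0.2202
  y0.191 x 0.4988..0.5005 ztop 0.2203
  bar axis dx/dy -0.2048 angle 1.7729 rad x@.12=0.5149 x@.18=0.5026
  tip ymin 0.1200 top 274 [0.5138 0.1244 0.2336] 0.23699243140650247
  pad 2654 [[0.4813, 0.1775, 0.1813], [0.4995, 0.1858, 0.2207], [0.5212, 0.201, 0.2233]]
s4 bar n 261
  y0.135 x 0.5121..0.5186 ztop 0.2191
  y0.143 x 0.5091..0.5174 ztop 0.2184
  y0.151 x 0.5074..0.5170 ztop 0.2185
  y0.159 x 0.5056..0.5143 ztop 0.2180
  y0.167 x 0.5040..0.5123 ztop 0.2183
  y0.175 x 0.5032..0.5112 ztop 0.2180
  y0.207 x 0.4958..0.5033 ztop 0.2184
  y0.215 x 0.4927..0.5018 ztop 0.2172
  y0.223 x 0.4928..0.5002 ztop 0.2178
  y0.231 x 0.4922..0.4995 ztop 0.2177
  bar axis dx/dy -0.2120 angle 1.7797 rad x@.12=0.5184 x@.18=0.5056
  tip ymin 0.1231 top 18 [0.5168 0.126  0.2315] 0.23445790957036117
  pad 303 [[0.4871, 0.1859, 0.176], [0.5084, 0.192, 0.2006], [0.5242, 0.2021, 0.2209]]
```

View pics/w4.png

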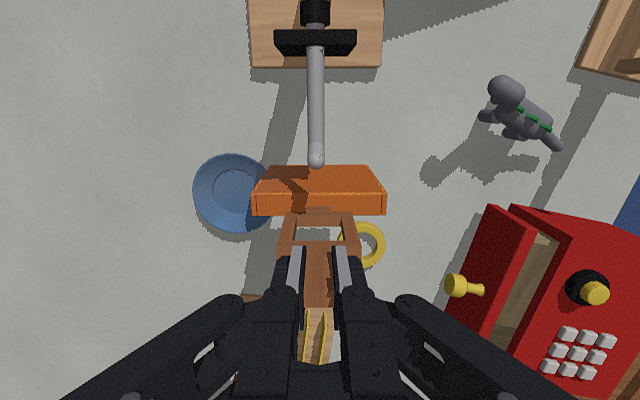

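View pics/s4c.png

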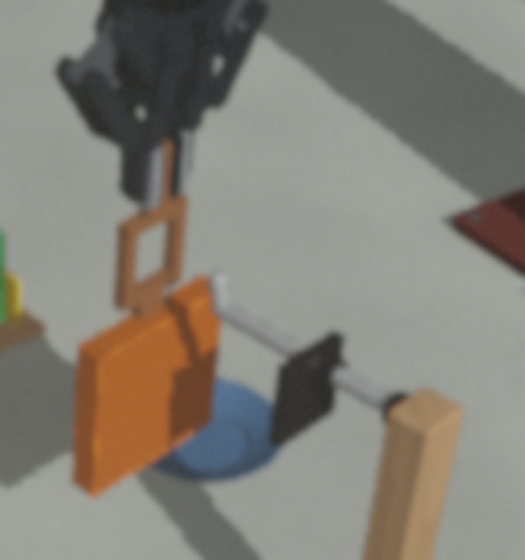

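Call:
play_rows:
  rows:
    - [0,0,0,0,0,0,0]
    - [0,0,0,0,0,0,0]

```text
clock: 5.85
eef_pos: [0.5243, 0.0779, 0.259]
tcp_rot: [0.631, 0.776, 0.0, 0.0]
contact_force: [-0.1, -0.0, -2.4]
opening: 0.013
```

Call:
play_rows:
  rows:
    - [0,0,0,-0.3,1.5,0,0]
    - [0,0,0,-0.6,3,0,0]
    - [0,0,0,-0.9,4.2,0,0]
    - [0,0,0,-1.1,5.2,0,0]
    - [0,0,0,-1.3,6,0,0]
    - [0,0,0,-1.4,6.5,0,0]
    - [0,0,0,-1.4,6.5,0,0]
    - [0,0,0,-1.4,6.5,0,0]

```text
clock: 6.65
eef_pos: [0.51, 0.1428, 0.2583]
tcp_rot: [0.631, 0.776, -0.0, 0.0]
contact_force: [0.0, -0.2, -1.7]
opening: 0.0124
```

Run:
```python
from h import *
s,c=wrist('w5');print(s['clock'],s['eef_pos'],R.from_quat(s['tcp_rot']).as_matrix()[:2,0],s['contact_force'],s['moment'],s['opening'])
W=pts(c)
c=camera('scene');save('s5',c);np.savez('s5.npz',**c)
r=(330,100,480,260)
cv2.imwrite('pics/s5c.png',cv2.resize(c['color'][r[1]:r[3],r[0]:r[2],::-1],None,fx=3.5,fy=3.5,interpolation=2))
```

```text
6.65 [0.50998792 0.14279515 0.25828501] [-0.20373243  0.97902656] [ 0.03966805 -0.20413832 -1.69646453] [0.00984307 0.01176251 0.01180965] 0.012353289102999866
```

View pics/w5.png

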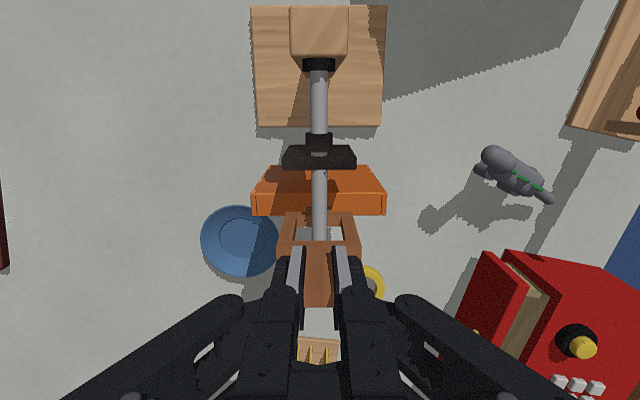

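View pics/s5c.png

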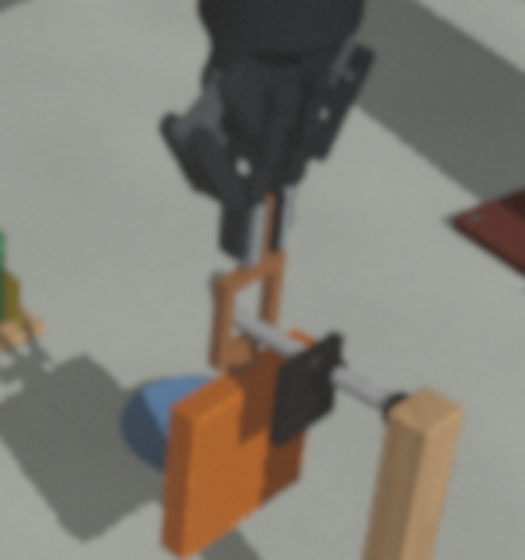

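Call:
play_rows:
  rows:
    - [0,0,0,0,0,-0.8,0]
    - [0,0,0,0,0,-1.5,0]
    - [0,0,0,0,0,-2.0,0]
    - [0,0,0,0,0,-2.0,0]
    - [0,0,0,0,0,-2.0,0]
    - [0,0,0,0,0,-2.0,0]

```text
clock: 7.35
eef_pos: [0.5101, 0.1429, 0.2386]
tcp_rot: [0.631, 0.776, 0.0, 0.0]
contact_force: [-0.0, 0.3, -0.8]
opening: 0.0129
```

Call:
play_rows:
  rows:
    - [0,0,0,0,0,-0.1,0]
    - [0,0,0,0,0,-0.15,0]
    - [0,0,0,0,0,-0.15,0]

```text
clock: 7.65
eef_pos: [0.51, 0.143, 0.2368]
tcp_rot: [0.631, 0.776, 0.0, 0.0]
contact_force: [0.6, 0.1, -1.8]
opening: 0.013
```

Call:
play_rows:
  rows:
    - [0,0,0,-0.2,1.0,0,0]
    - [0,0,0,-0.4,2.0,0,0]
    - [0,0,0,-0.6,2.8,0,0]
    - [0,0,0,-0.6,2.9,0,0]
    - [0,0,0,-0.6,2.9,0,0]
    - [0,0,0,-0.6,2.9,0,0]

```text
clock: 8.25
eef_pos: [0.5039, 0.1719, 0.2368]
tcp_rot: [0.631, 0.776, -0.0, 0.0]
contact_force: [0.2, -0.1, -1.3]
opening: 0.0126
```

Call:
play_rows:
  rows:
    - [0,0,0,-0.02,0.1,0,0]
    - [0,0,0,-0.04,0.2,0,0]
    - [0,0,0,-0.06,0.3,0,0]
    - [0,0,0,-0.06,0.3,0,0]

```text
clock: 8.65
eef_pos: [0.5034, 0.1749, 0.2368]
tcp_rot: [0.631, 0.776, 0.0, -0.0]
contact_force: [1.3, 0.5, -2.3]
opening: 0.0133
```

Call:
play_rows:
  rows:
    - [0,0,0,-0.02,0.1,0,0]
    - [0,0,0,-0.04,0.2,0,0]
    - [0,0,0,-0.04,0.2,0,0]

```text
clock: 8.95
eef_pos: [0.5029, 0.177, 0.2368]
tcp_rot: [0.631, 0.776, 0.0, -0.0]
contact_force: [0.2, 0.0, -0.4]
opening: 0.0129
```

Call:
play_rows:
  rows:
    - [0,0,0,-0.02,0.1,0,0]
    - [0,0,0,-0.02,0.1,0,0]
    - [0,0,0,-0.02,0.1,0,0]

```text
clock: 9.25
eef_pos: [0.5028, 0.1777, 0.2368]
tcp_rot: [0.631, 0.776, -0.0, 0.0]
contact_force: [-1.0, -1.9, -1.6]
opening: 0.0128
```

Call:
play_rows:
  rows:
    - [0,0,0,-0.02,0.1,0,0]
    - [0,0,0,-0.02,0.1,0,0]
    - [0,0,0,-0.02,0.1,0,0]

```text
clock: 9.55
eef_pos: [0.5027, 0.1784, 0.2368]
tcp_rot: [0.631, 0.776, -0.0, 0.0]
contact_force: [-0.3, -5.7, -2.3]
opening: 0.0128
```

Call:
play_rows:
  rows:
    - [0,0,0,-0.01,0.06,0,0]
    - [0,0,0,-0.01,0.06,0,0]
    - [0,0,0,-0.01,0.06,0,0]
    - [0,0,0,-0.01,0.06,0,0]

```text
clock: 9.95
eef_pos: [0.5026, 0.1788, 0.2369]
tcp_rot: [0.631, 0.776, -0.0, 0.0]
contact_force: [0.6, -5.7, -2.3]
opening: 0.0127
```

Run:
```python
from h import *
s,c=wrist('w6');print(s['clock'],s['eef_pos'],R.from_quat(s['tcp_rot']).as_matrix()[:2,0],s['contact_force'],s['moment'],s['opening'])
c=camera('scene');save('s6',c);np.savez('s6.npz',**c);print(state()['contact_force'])
r=(330,100,480,260)
cv2.imwrite('pics/s6c.png',cv2.resize(c['color'][r[1]:r[3],r[0]:r[2],::-1],None,fx=3.5,fy=3.5,interpolation=2))
```

```text
9.95 [0.50257017 0.17878835 0.23685285] [-0.20330891  0.97911368] [ 0.63675278 -5.65711657 -2.3463462 ] [-1.11318747 -0.09151526 -0.01532256] 0.0126925414235837
[ 0.48202085 -6.36721695 -0.9139533 ]
```

View pics/w6.png

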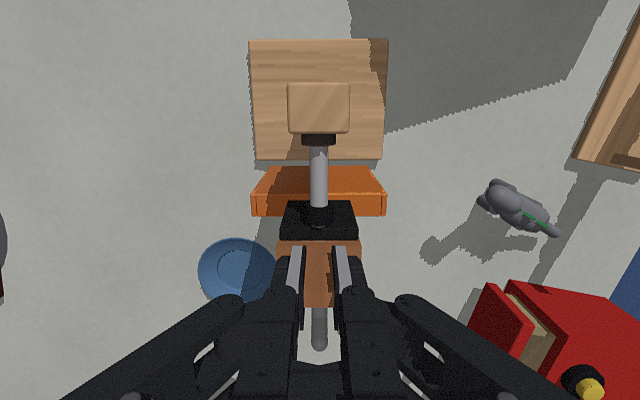

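View pics/s6c.png

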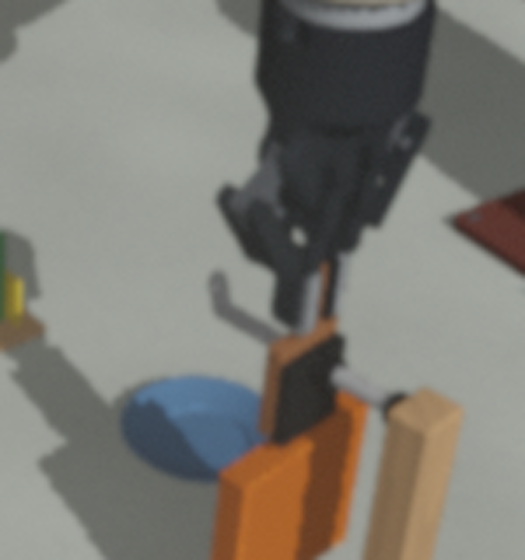

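Call:
play_rows:
  rows:
    - [0,0,0,-0.01,0.06,0,0]
    - [0,0,0,-0.01,0.06,0,0]
    - [0,0,0,-0.01,0.06,0,0]
    - [0,0,0,-0.01,0.06,0,0]

```text
clock: 10.45
eef_pos: [0.5025, 0.1791, 0.2368]
tcp_rot: [0.631, 0.776, -0.001, 0.001]
contact_force: [1.1, -6.6, -0.8]
opening: 0.0126
```

Call:
play_rows:
  rows:
    - [0,0,0,0.01,-0.06,0,0]
    - [0,0,0,0.02,-0.12,-0.05,0]
    - [0,0,0,0.02,-0.12,-0.1,0]
    - [0,0,0,0.02,-0.12,-0.1,0]

```text
clock: 10.85
eef_pos: [0.5029, 0.1786, 0.2361]
tcp_rot: [0.631, 0.776, 0.0, 0.0]
contact_force: [0.5, -4.8, -0.6]
opening: 0.0127
```

Call:
play_rows:
  rows:
    - [0,0,0,0.01,-0.05,-0.1,0]
    - [0,0,0,0.01,-0.08,-0.1,0]
    - [0,0,0,0.01,-0.08,-0.1,0]

```text
clock: 11.15
eef_pos: [0.503, 0.1784, 0.2353]
tcp_rot: [0.631, 0.776, 0.001, 0.0]
contact_force: [1.1, -3.4, 3.0]
opening: 0.0129
```

Call:
play_rows:
  rows:
    - [0,0,0,0,0,-0.05,0]
    - [0,0,0,0,0,-0.05,0]

```text
clock: 11.35
eef_pos: [0.503, 0.1784, 0.235]
tcp_rot: [0.631, 0.776, 0.001, 0.0]
contact_force: [0.0, -2.9, 4.9]
opening: 0.0129
```

Call:
play_rows:
  rows:
    - [0,0,0,0,0,0.05,0]
    - [0,0,0,0,0,0.05,1]
    - [0,0,0,0,0,0.05,1]
    - [0,0,0,0,0,0.05,1]
    - [0,0,0,0,0,0.05,1]
    - [0,0,0,0,0,3,1]
    - [0,0,0,0,0,8,1]
    - [0,0,0,0,0,12,1]

```text
clock: 12.15
eef_pos: [0.5024, 0.1782, 0.3561]
tcp_rot: [0.631, 0.776, 0.0, -0.0]
contact_force: [1.0, 0.5, 1.0]
opening: 0.0852
```

Run:
```python
from h import *
s,c=wrist('w7');print(s['clock'],s['eef_pos'],s['contact_force'],s['qpos'])
W=pts(c)
P=W.reshape(-1,3);P=P[(abs(P[:,0]-.5)<.05)&(P[:,1]>.15)&(P[:,1]<.21)&(P[:,2]>.245)&(P[:,2]<.275)]
print('tab',len(P),np.percentile(P,[2,50,98],axis=0).round(4).tolist())
T=P[P[:,2]>.264];print('top',len(T),T.mean(0).round(4))
c=camera('scene');save('s7',c);np.savez('s7.npz',**c)
W=pts(c);hsv=cv2.cvtColor(c['color'],cv2.COLOR_RGB2HSV)
r=(330,100,480,260)
cv2.imwrite('pics/s7c.png',cv2.resize(c['color'][r[1]:r[3],r[0]:r[2],::-1],None,fx=3.5,fy=3.5,interpolation=2))
```

```text
12.15 [0.50242222 0.17824242 0.3560946 ] [1.0261289  0.5327059  1.01757009] [ 1.92750062e-01 -5.34359653e-02  1.58725787e+00  2.94303837e-04
  1.60782187e+00 -1.23801604e-02]
tab 290 [[0.4951, 0.1756, 0.247], [0.5021, 0.1818, 0.2669], [0.5088, 0.1845, 0.2687]]
top 189 [0.5023 0.1801 0.2674]
```

View pics/w7.png

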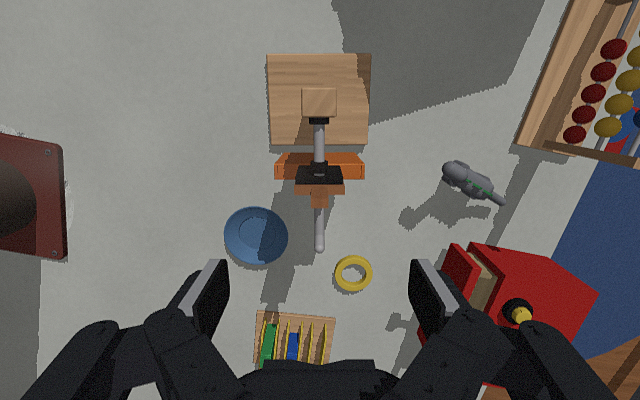

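View pics/s7c.png

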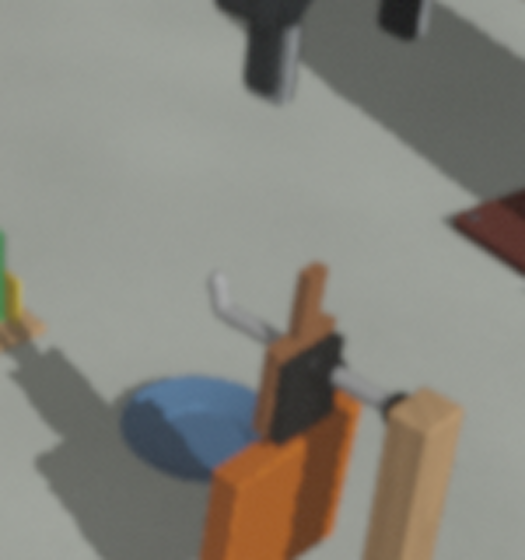

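Call:
play_rows:
  rows:
    - [0,0,-0.1,0,-2,1,1]
    - [0,0,-0.25,-0.3,-6,1,1]
    - [0,0,-0.4,-0.6,-10,1,1]
    - [0,0,-0.55,-1,-15,1,1]
    - [0,0,-0.7,-1.2,-20,0,1]
    - [0,0,-0.85,-1.5,-25,-1,1]
    - [0,0,-1.0,-1.8,-30,-2,1]
    - [0,0,-1.15,-2,-34,-4,1]
    - [0,0,-1.3,-2.2,-37,-6,1]
    - [0,0,-1.44,-2.2,-37.8,-8,1]
    - [0,0,-1.58,-2.2,-37.8,-10,1]
    - [0,0,-1.69,-2.2,-37.8,-11,1]

```text
clock: 13.45
eef_pos: [0.4793, -0.1997, 0.2411]
tcp_rot: [0.999, 0.039, -0.002, -0.001]
contact_force: [0.9, -0.1, -0.5]
opening: 0.0853
```

Call:
play_rows:
  rows:
    - [0,0,0,0,0,0,1]
    - [0,0,0,0,0,0,1]
    - [0,0,0,0,0,0,1]

```text
clock: 13.75
eef_pos: [0.4811, -0.1999, 0.2451]
tcp_rot: [0.999, 0.044, 0.001, 0.0]
contact_force: [-0.5, 0.1, 0.8]
opening: 0.0855
```

```bash
python3 - <<'E'
from h import *
s,c=wrist('w8');print(s['clock'],s['eef_pos'],R.from_quat(s['tcp_rot']).as_matrix()[:2,0],s['contact_force'])
c=camera('scene');save('s8',c);np.savez('s8.npz',**c)
E
python3 tabs.py w8
```

```text
13.75 [ 0.48111012 -0.19992184  0.24513786] [0.99609936 0.08823091] [-0.5206794   0.08383512  0.76508157]
w8 medium ztop 0.2029 tab x [0.4758 0.4833 0.4852] y [-0.2129 -0.1873] mid y -0.2001 slope dx/dy -0.079 1050 all y [-0.2223 -0.1778] top 544 [ 0.4806 -0.2002  0.2019]
w8 small ztop 0.1912 tab x [0.5196 0.5264 0.5297] y [-0.2184 -0.1815] mid y -0.2000 slope dx/dy -0.085 1103 all y [-0.2219 -0.1777] top 766 [ 0.5245 -0.2001  0.19  ]
```

View pics/w8.png

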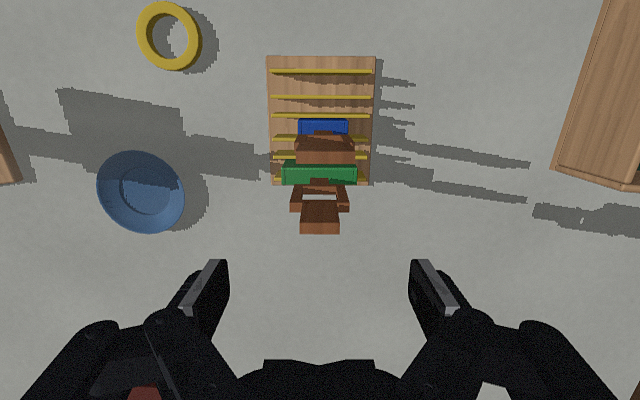

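View pics/s8.png

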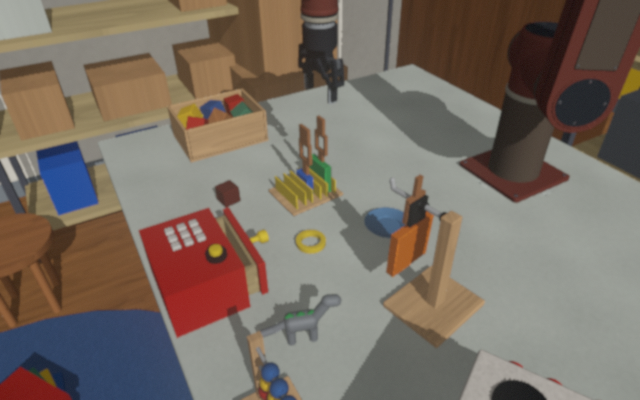

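Call:
play_rows:
  rows:
    - [0,0,0,0,0,-4,1]
    - [0,0,0,0,0,-7.5,1]
    - [0,0,0,0,0,-7.6,1]
    - [0,0,0,0,0,-7.6,0]
    - [0,0,0,0,0,-7.6,0]
    - [0,0,0,0,0,-7.6,0]
    - [0,0,0,0,0,-7.6,0]
    - [0,0,0,0,0,-7.6,0]

```text
clock: 14.65
eef_pos: [0.4817, -0.2006, 0.1702]
tcp_rot: [0.999, 0.043, 0.001, 0.001]
contact_force: [0.7, 0.5, 6.1]
opening: 0.0249
```

Call:
play_rows:
  rows:
    - [0,0,0,0,0,3,0]
    - [0,0,0,0,0,7,0]
    - [0,0,0,0,0,12,0]
    - [0,0,0,0,0,17,0]
    - [0,0,0.0,0,0,20.5,0]
    - [0,0,0.15,0,2,20.5,0]
    - [0,0,0.3,0.6,6,20.5,0]
    - [0,0,0.45,1.2,10,20.5,0]
    - [0,0,0.6,2,14,20.5,0]
    - [0,0,0.75,2.8,18,20.5,0]
    - [0,0,0.9,3.6,22,19,0]
    - [0,0,1.05,4.2,26,16,0]

```text
clock: 15.85
eef_pos: [0.5241, 0.0615, 0.3309]
tcp_rot: [0.841, 0.54, 0.002, 0.002]
contact_force: [0.7, -0.6, -1.5]
opening: 0.0247
```

Call:
play_rows:
  rows:
    - [0,0,0.15,0,0.8,-1,0]
    - [0,0,0.3,0,1.5,-2,0]
    - [0,0,0.45,0,1.8,-4,0]
    - [0,0,0.6,0,1.8,-6,0]
    - [0,0,0.635,0,1.8,-7,0]
    - [0,0,0.635,0,1.8,-7,0]
    - [0,0,0.635,0,1.8,-7,0]
    - [0,0,0.635,0,1.8,-7,0]
    - [0,0,0.635,0,1.8,-7,0]

```text
clock: 16.75
eef_pos: [0.5231, 0.0778, 0.2596]
tcp_rot: [0.633, 0.774, 0.001, 0.001]
contact_force: [0.1, -0.1, -1.2]
opening: 0.0247
```

```bash
python3 - <<'E'
from h import *
s,c=wrist('w9');print(s['clock'],s['eef_pos'],R.from_quat(s['tcp_rot']).as_matrix()[:2,0],s['contact_force'],s['opening'])
W=pts(c)
for v in(213,218,225,232,238,240,242,244,248):
    print(v,[tuple(float(x) for x in W[v,u].round(4)) for u in(275,283,318,350,358)])
c=camera('scene');save('s9',c);np.savez('s9.npz',**c)
r=(330,100,480,260)
cv2.imwrite('pics/s9c.png',cv2.resize(c['color'][r[1]:r[3],r[0]:r[2],::-1],None,fx=3.5,fy=3.5,interpolation=2))
E
python3 bar.py w9
```

```text
16.75 [0.52312997 0.07775922 0.25957683] [-0.198009    0.98020014] [ 0.06050427 -0.08326552 -1.19312515] 0.024666803517724788
213 [(0.4786, -0.0052, -0.0011), (0.4894, -0.0026, 0.0001), (0.5218, 0.0809, 0.1981), (0.5438, 0.085, 0.1972), (0.5904, 0.0177, -0.0002)]
218 [(0.4798, -0.0119, 0.0003), (0.4907, -0.0094, 0.0013), (0.5219, 0.0802, 0.2055), (0.5428, 0.085, 0.2071), (0.592, 0.0109, 0.0009)]
225 [(0.4814, -0.0226, -0.0005), (0.5001, 0.0765, 0.2193), (0.5229, 0.0756, 0.2067), (0.5418, 0.0847, 0.2187), (0.5921, 0.0049, 0.0117)]
232 [(0.4831, -0.0328, 0.0002), (0.5012, 0.077, 0.2305), (0.5422, -0.0209, 0.0002), (0.5408, 0.0844, 0.2294), (0.5941, -0.0044, 0.0134)]
238 [(0.4845, -0.042, 0.0002), (0.5021, 0.0774, 0.2392), (0.544, -0.0303, -0.0006), (0.54, 0.0843, 0.2378), (0.5446, 0.0849, 0.2372)]
240 [(0.485, -0.0448, 0.0006), (0.5024, 0.0774, 0.2418), (0.5446, -0.033, 0.0002), (0.5397, 0.0844, 0.2407), (0.544, 0.0856, 0.2414)]
242 [(0.4855, -0.048, 0.0005), (0.5026, 0.077, 0.2434), (0.5218, 0.0813, 0.2442), (0.5395, 0.0842, 0.243), (0.5437, 0.0854, 0.2437)]
244 [(0.486, -0.0509, 0.0007), (0.5029, 0.0774, 0.2466), (0.5217, 0.0815, 0.2471), (0.539, 0.0848, 0.2468), (0.5436, 0.085, 0.2455)]
248 [(0.487, -0.0571, 0.0009), (0.5037, 0.0846, 0.2648), (0.5218, 0.0809, 0.2507), (0.5355, 0.0914, 0.2656), (0.543, 0.0849, 0.2502)]
w9 bar n 739
  y0.135 x 0.5079..0.5164 ztop 0.2201
  y0.143 x 0.5066..0.5147 ztop 0.2201
  y0.151 x 0.5029..0.5132 ztop 0.2201
  y0.159 x 0.5057..0.5118 ztop 0.2197
  y0.167 x 0.5037..0.5057 ztop 0.2206
  y0.175 x 0.5015..0.5051 ztop 0.2200
  bar axis dx/dy -0.2193 angle 1.7866 rad x@.12=0.5156 x@.18=0.5025
  tip ymin 0.1199 top 280 [0.5138 0.1242 0.2335] 0.23645580283038037
  pad 1490 [[0.4806, 0.169, 0.1858], [0.4983, 0.1897, 0.2211], [0.5231, 0.2016, 0.2259]]
```

View pics/w9.png

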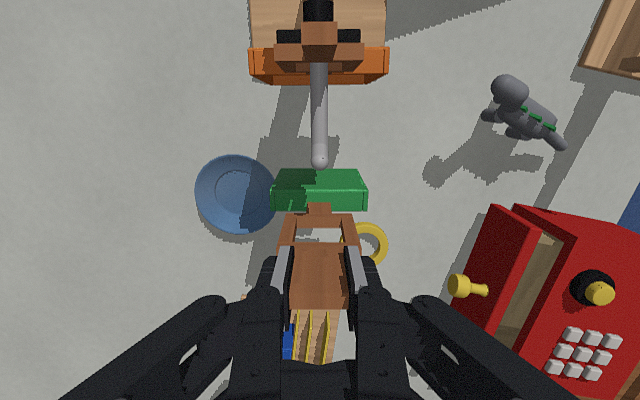

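View pics/s9c.png

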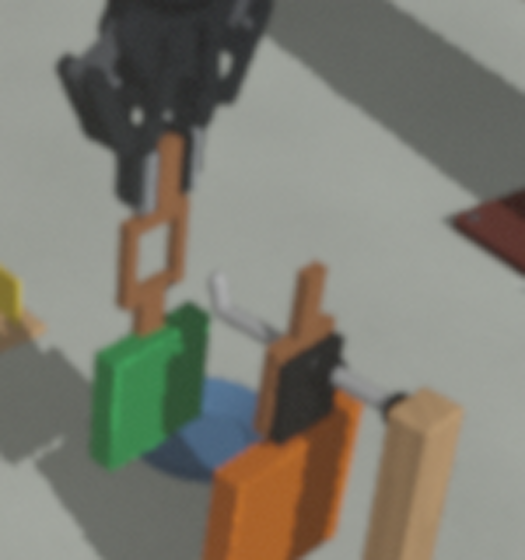

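Call:
play_rows:
  rows:
    - [0,0,0.006,-0.25,1.5,-0.1,0]
    - [0,0,0.006,-0.55,3,-0.1,0]
    - [0,0,0.006,-0.8,4.2,-0.1,0]
    - [0,0,0.006,-1.0,5.2,-0.1,0]
    - [0,0,0.006,-1.2,6,-0.1,0]
    - [0,0,0.006,-1.3,6.5,-0.1,0]
    - [0,0,0.006,-1.3,6.5,-0.1,0]
    - [0,0,0.006,-1.3,6.5,-0.1,0]

```text
clock: 17.65
eef_pos: [0.5096, 0.1427, 0.2575]
tcp_rot: [0.631, 0.776, -0.0, 0.0]
contact_force: [-0.1, -1.4, -1.4]
opening: 0.0249
```

Run:
```python
from h import *
s,c=wrist('w10');print(s['clock'],s['eef_pos'],R.from_quat(s['tcp_rot']).as_matrix()[:2,0],s['contact_force'],s['opening'])
c=camera('scene');save('s10',c);np.savez('s10.npz',**c)
r=(330,100,480,260)
cv2.imwrite('pics/s10c.png',cv2.resize(c['color'][r[1]:r[3],r[0]:r[2],::-1],None,fx=3.5,fy=3.5,interpolation=2))
```

```text
17.65 [0.50962746 0.14273561 0.25747512] [-0.20475404  0.9788134 ] [-0.06028003 -1.37075212 -1.39983055] 0.02492347966296755
```

View pics/w10.png

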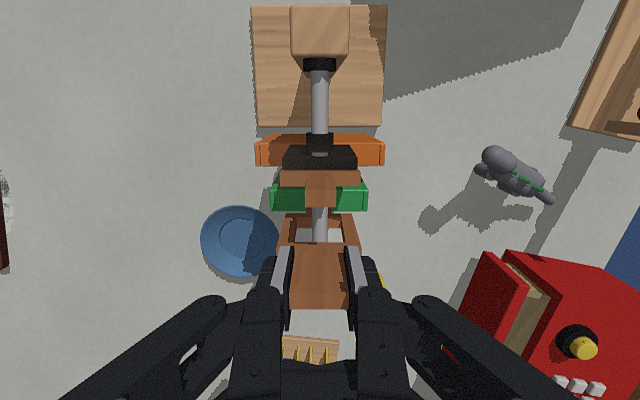

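View pics/s10c.png

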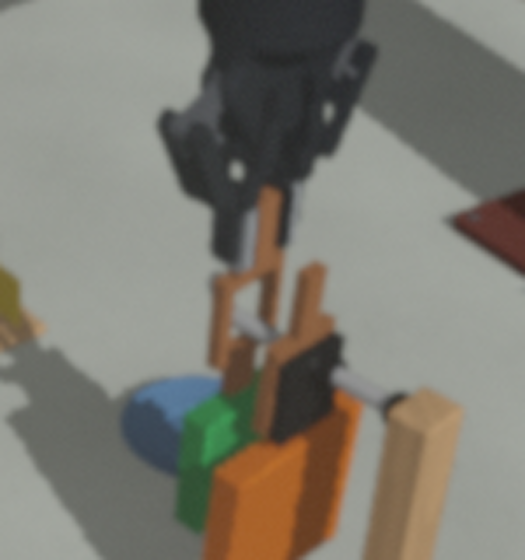

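Call:
play_rows:
  rows:
    - [0,0,0,0,0,-0.8,0]
    - [0,0,0,0,0,-1.5,0]
    - [0,0,0,0,0,-1.9,0]
    - [0,0,0,0,0,-1.9,0]
    - [0,0,0,0,0,-1.9,0]

```text
clock: 18.25
eef_pos: [0.5095, 0.1428, 0.2383]
tcp_rot: [0.631, 0.776, -0.0, -0.0]
contact_force: [-0.6, 0.2, -1.0]
opening: 0.0249
```

Call:
play_rows:
  rows:
    - [0,0,0,0,0,-0.05,0]
    - [0,0,0,-0.2,0.8,-0.05,0]
    - [0,0,0,-0.3,1.5,-0.05,0]
    - [0,0,0,-0.4,2.0,-0.05,0]
    - [0,0,0,-0.4,2.1,-0.05,0]
    - [0,0,0,-0.4,2.1,-0.05,0]

```text
clock: 18.85
eef_pos: [0.5055, 0.1642, 0.2381]
tcp_rot: [0.63, 0.776, 0.0, 0.0]
contact_force: [0.3, 0.8, -0.8]
opening: 0.0249
```

Call:
play_rows:
  rows:
    - [0,0,0,-0.02,0.1,0,0]
    - [0,0,0,-0.04,0.2,0,0]
    - [0,0,0,-0.04,0.2,0,0]

```text
clock: 19.15
eef_pos: [0.5052, 0.1658, 0.238]
tcp_rot: [0.631, 0.776, -0.0, 0.0]
contact_force: [-0.7, 0.5, -1.1]
opening: 0.0248
```

Call:
play_rows:
  rows:
    - [0,0,0,-0.02,0.1,0,0]
    - [0,0,0,-0.04,0.2,0,0]
    - [0,0,0,-0.04,0.2,0,0]

```text
clock: 19.45
eef_pos: [0.5048, 0.1679, 0.238]
tcp_rot: [0.631, 0.776, 0.0, -0.0]
contact_force: [0.6, -0.6, -0.8]
opening: 0.025
```

Call:
play_rows:
  rows:
    - [0,0,0,-0.02,0.1,0,0]
    - [0,0,0,-0.02,0.1,0,0]
    - [0,0,0,-0.02,0.1,0,0]

```text
clock: 19.75
eef_pos: [0.5046, 0.1688, 0.238]
tcp_rot: [0.631, 0.776, -0.0, 0.0]
contact_force: [0.3, 0.7, -1.2]
opening: 0.0246
```

Call:
play_rows:
  rows:
    - [0,0,0,-0.02,0.1,0,0]
    - [0,0,0,-0.02,0.1,0,0]
    - [0,0,0,-0.02,0.1,0,0]

```text
clock: 20.05
eef_pos: [0.5044, 0.1698, 0.238]
tcp_rot: [0.631, 0.776, -0.0, 0.0]
contact_force: [0.0, 0.5, -0.7]
opening: 0.0249
```

Call:
play_rows:
  rows:
    - [0,0,0,-0.02,0.1,0,0]
    - [0,0,0,-0.02,0.1,0,0]
    - [0,0,0,-0.02,0.1,0,0]

```text
clock: 20.35
eef_pos: [0.5042, 0.1706, 0.238]
tcp_rot: [0.631, 0.776, -0.0, 0.0]
contact_force: [-0.1, -1.9, -1.1]
opening: 0.0247
```

Run:
```python
from h import *
for i in range(3):
    s,c=wrist('w11');print(s['clock'],s['eef_pos'],s['contact_force'],s['moment'],s['opening'])
```

```text
20.35 [0.50423202 0.17060381 0.23801482] [-0.14936284 -1.88105699 -1.05276739] [-0.36424091 -0.03948966  0.02238833] 0.024735097471932817
20.4 [0.50422651 0.17063579 0.23801377] [ 0.34750191 -2.26498356 -0.62872446] [-0.33021183 -0.02210741  0.05672479] 0.02470012875322698
20.45 [0.50422169 0.17062928 0.23803777] [-0.43917603 -1.10912507 -0.79354977] [-0.4243837   0.02595156  0.02432598] 0.024952933670770346
```

View pics/w11.png

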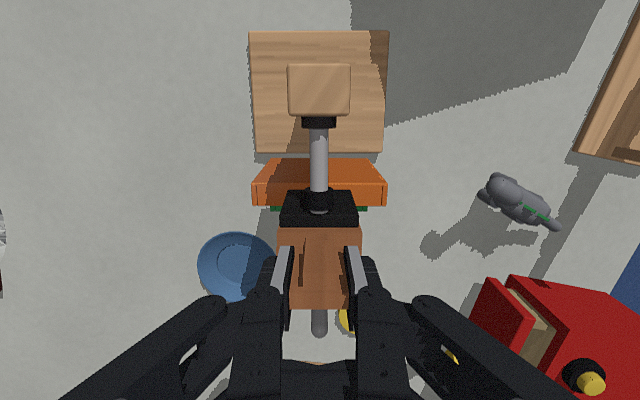

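Call:
play_rows:
  rows:
    - [0,0,0,-0.02,0.1,0,0]
    - [0,0,0,-0.02,0.1,0,0]
    - [0,0,0,-0.02,0.1,0,0]

```text
clock: 20.8
eef_pos: [0.5041, 0.1714, 0.2381]
tcp_rot: [0.631, 0.776, -0.0, 0.0]
contact_force: [-0.3, -5.5, 2.0]
opening: 0.0251
```

Call:
play_rows:
  rows:
    - [0,0,0,-0.02,0.1,0,0]
    - [0,0,0,-0.02,0.1,0,0]
    - [0,0,0,-0.02,0.1,0,0]

```text
clock: 21.1
eef_pos: [0.504, 0.172, 0.2381]
tcp_rot: [0.631, 0.776, -0.001, 0.001]
contact_force: [1.1, -6.9, -0.3]
opening: 0.0252
```

Call:
play_rows:
  rows:
    - [0,0,0,-0.01,0.06,0,0]
    - [0,0,0,-0.01,0.06,0,0]
    - [0,0,0,-0.01,0.06,0,0]
    - [0,0,0,-0.01,0.06,0,0]

```text
clock: 21.5
eef_pos: [0.5039, 0.1723, 0.2381]
tcp_rot: [0.631, 0.776, -0.001, 0.001]
contact_force: [0.1, -6.9, -0.7]
opening: 0.025
```

Run:
```python
from h import *
c=camera('scene');save('s11',c);np.savez('s11.npz',**c);s=state();print(s['contact_force'],s['eef_pos'])
r=(330,100,480,260)
cv2.imwrite('pics/s11c.png',cv2.resize(c['color'][r[1]:r[3],r[0]:r[2],::-1],None,fx=3.5,fy=3.5,interpolation=2))
```

```text
[ 0.22807345 -7.07150175 -0.293019  ] [0.50393352 0.17229958 0.23810485]
```

View pics/s11c.png

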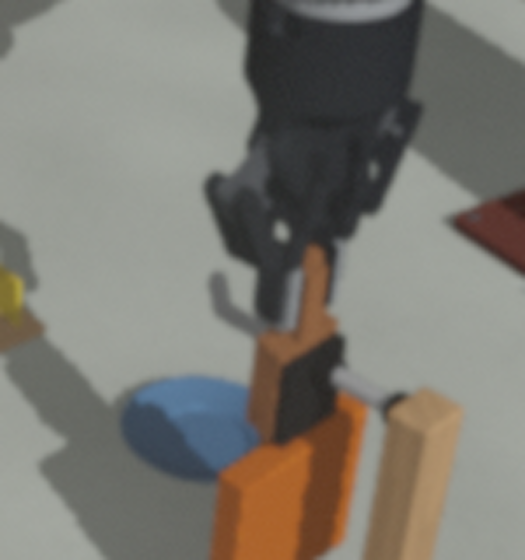

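Call:
play_rows:
  rows:
    - [0,0,0,0.01,-0.06,-0.05,0]
    - [0,0,0,0.02,-0.12,-0.1,0]
    - [0,0,0,0.02,-0.12,-0.15,0]
    - [0,0,0,0.02,-0.12,-0.15,0]

```text
clock: 21.95
eef_pos: [0.5043, 0.1718, 0.2369]
tcp_rot: [0.631, 0.776, 0.0, 0.001]
contact_force: [1.0, -6.2, 0.6]
opening: 0.0246
```

Call:
play_rows:
  rows:
    - [0,0,0,0.01,-0.05,-0.05,0]
    - [0,0,0,0.01,-0.05,-0.05,0]

```text
clock: 22.15
eef_pos: [0.5043, 0.1716, 0.2363]
tcp_rot: [0.631, 0.776, 0.0, 0.0]
contact_force: [0.2, -4.0, 1.4]
opening: 0.0251
```

Call:
play_rows:
  rows:
    - [0,0,0,0.01,-0.05,-0.05,0]
    - [0,0,0,0.01,-0.05,-0.05,0]

```text
clock: 22.35
eef_pos: [0.5043, 0.1714, 0.2356]
tcp_rot: [0.631, 0.776, 0.0, 0.0]
contact_force: [0.7, -4.8, 1.2]
opening: 0.0246
```

Call:
play_rows:
  rows:
    - [0,0,0,0,0,0,1]
    - [0,0,0,0,0,0,1]
    - [0,0,0,0,0,0,1]
    - [0,0,0,0,0,0,1]
    - [0,0,0,0,0,3,1]
    - [0,0,0,0,0,8,1]
    - [0,0,0,0,0,12,1]

```text
clock: 23.05
eef_pos: [0.5039, 0.1714, 0.3575]
tcp_rot: [0.631, 0.776, 0.0, -0.0]
contact_force: [0.6, 0.6, 0.1]
opening: 0.0855
```

```bash
cat > hang.py <<'E'
from h import *
import sys
s,c=wrist(sys.argv[1]);print(s['clock'],s['eef_pos'],s['contact_force'])
W=pts(c)
P=W.reshape(-1,3);P=P[(abs(P[:,0]-.5)<.05)&(P[:,1]>.14)&(P[:,1]<.21)&(P[:,2]>.262)&(P[:,2]<.275)]
u=np.array([-.204,.979]);v=np.array([.979,.204]);hb=np.array([.499,.1975])
a=(P[:,:2]-hb)@u;l=(P[:,:2]-hb)@v
print('tops',len(P),'along',np.histogram(a*1000,bins=np.arange(-50,10,2)),'z',np.percentile(P[:,2],[5,50,95]).round(4))
for k in np.arange(-44,0,4):
    m=abs(a*1000-k)<2
    if m.sum()>8: print(k,m.sum(),'lat',np.percentile(l[m],[2,98]).round(4),'z',np.median(P[m,2]).round(4))
c=camera('scene');n='s'+sys.argv[1];save(n,c);np.savez(n+'.npz',**c)
r=(330,100,480,260)
cv2.imwrite(f'pics/{n}c.png',cv2.resize(c['color'][r[1]:r[3],r[0]:r[2],::-1],None,fx=3.5,fy=3.5,interpolation=2))
E
python3 hang.py w12
```

```text
23.05 [0.50394196 0.17142405 0.35750266] [0.60784944 0.56398733 0.13157519]
tops 569 along (array([ 0,  0,  0,  0,  0,  0,  0,  0,  0, 36, 81, 82, 81, 97, 41, 49, 38,
       64,  0,  0,  0,  0,  0,  0,  0,  0,  0,  0,  0]), array([-50, -48, -46, -44, -42, -40, -38, -36, -34, -32, -30, -28, -26,
       -24, -22, -20, -18, -16, -14, -12, -10,  -8,  -6,  -4,  -2,   0,
         2,   4,   6,   8])) z [0.2645 0.2673 0.2684]
-32 36 lat [-0.0132  0.0121] z 0.2675
-28 163 lat [-0.0129  0.0119] z 0.2675
-24 178 lat [-0.0131  0.012 ] z 0.2672
-20 90 lat [-0.0076  0.0057] z 0.2675
-16 102 lat [-0.0075  0.0057] z 0.267
```

View pics/w12.png

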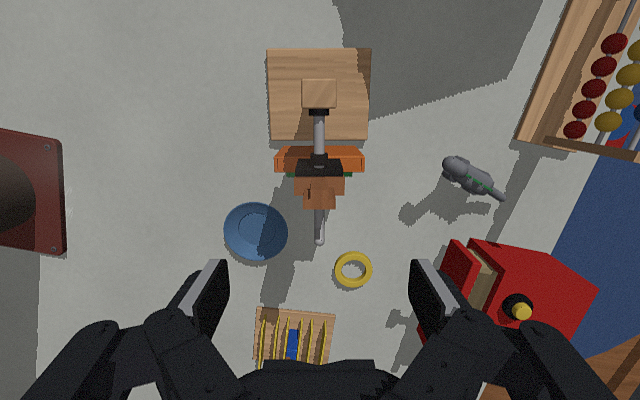

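View pics/sw12c.png

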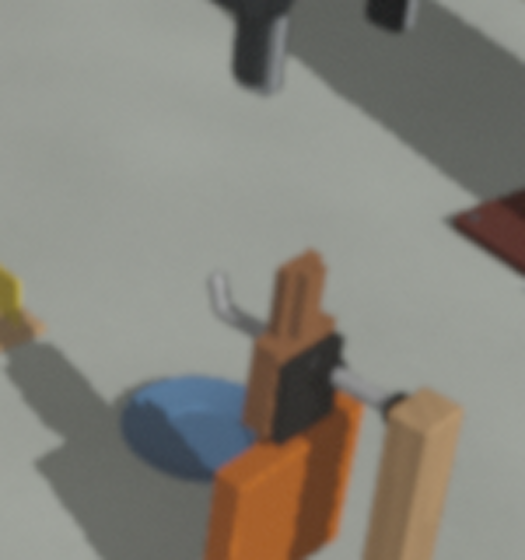

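Both pans hang flush: in the wrist view their tabs sit next to each other at (319,195), just clear of the pad. Now the small pan.

Call:
play_rows:
  rows:
    - [0,0,-0.1,0,-2,1,1]
    - [0,0,-0.25,0.3,-6,1,1]
    - [0,0,-0.4,0.6,-10,1,1]
    - [0,0,-0.55,1,-15,1,1]
    - [0,0,-0.7,1.2,-20,0,1]
    - [0,0,-0.85,1.5,-25,-1,1]
    - [0,0,-1.0,1.8,-30,-2,1]
    - [0,0,-1.15,2,-34,-4,1]
    - [0,0,-1.3,2.1,-36.8,-6,1]
    - [0,0,-1.44,2.1,-37.2,-8,1]
    - [0,0,-1.58,2.1,-37.2,-10,1]
    - [0,0,-1.69,2.1,-37.2,-12,1]

```text
clock: 24.35
eef_pos: [0.5246, -0.201, 0.2337]
tcp_rot: [0.999, 0.04, -0.0, -0.0]
contact_force: [0.8, -0.6, -0.0]
opening: 0.0855
```

Call:
play_rows:
  rows:
    - [0,0,0,0,0,0,1]
    - [0,0,0,0,0,0,1]
    - [0,0,0,0,0,0,1]

```text
clock: 24.65
eef_pos: [0.5257, -0.2009, 0.2368]
tcp_rot: [0.999, 0.045, 0.001, 0.0]
contact_force: [0.2, -0.0, 0.8]
opening: 0.0852
```

```bash
python3 - <<'E'
from h import *
s,c=wrist('w13');print(s['clock'],s['eef_pos'],R.from_quat(s['tcp_rot']).as_matrix()[:2,0],s['contact_force'])
E
python3 tabs.py w13
```

```text
24.65 [ 0.52572683 -0.20091732  0.23681833] [0.99602159 0.08909816] [ 0.21827591 -0.00600961  0.79026589]
w13 small ztop 0.1910 tab x [0.5195 0.5272 0.5298] y [-0.2185 -0.1814] mid y -0.2000 slope dx/dy -0.081 1461 all y [-0.2222 -0.1778] top 757 [ 0.5248 -0.2001  0.1899]
```

View pics/w13.png

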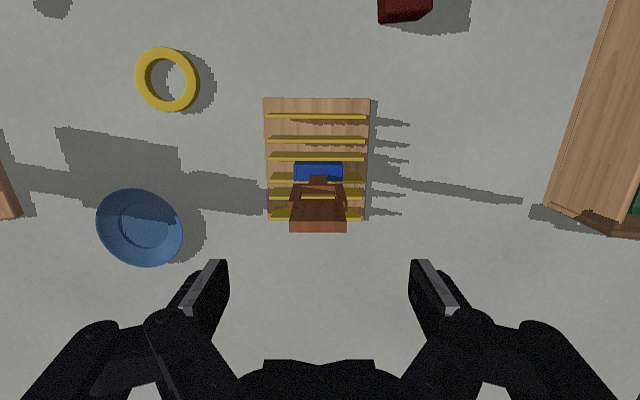

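Call:
play_rows:
  rows:
    - [0,0,0,-0.1,0.1,-4,1]
    - [0,0,0,-0.1,0.1,-7.8,1]
    - [0,0,0,-0.1,0.1,-7.9,1]
    - [0,0,0,-0.1,0.1,-7.9,0]
    - [0,0,0,-0.1,0.1,-7.9,0]
    - [0,0,0,-0.1,0.1,-7.9,0]
    - [0,0,0,-0.1,0.1,-7.9,0]
    - [0,0,0,-0.1,0.1,-7.9,0]

```text
clock: 25.5
eef_pos: [0.5257, -0.2006, 0.1593]
tcp_rot: [0.999, 0.043, 0.002, 0.001]
contact_force: [-0.5, 0.6, 7.5]
opening: 0.0367
```

Call:
play_rows:
  rows:
    - [0,0,0,0,0,3,0]
    - [0,0,0,0,0,7,0]
    - [0,0,0,0,0,12,0]
    - [0,0,0.15,0,2,13,0]
    - [0,0,0.3,0,6,13,0]
    - [0,0,0.45,0,10,13,0]
    - [0,0,0.6,0,14,13,0]
    - [0,0,0.75,-0.1,18,13,0]
    - [0,0,0.9,-0.2,22,13,0]
    - [0,0,1.05,-0.2,26,12,0]
    - [0,0,1.2,-0.2,27.9,11,0]
    - [0,0,1.35,-0.2,27.9,10.3,0]

```text
clock: 26.7
eef_pos: [0.5217, 0.0821, 0.2596]
tcp_rot: [0.75, 0.662, 0.0, -0.0]
contact_force: [-0.0, -0.0, -0.7]
opening: 0.0366
```

Call:
play_rows:
  rows:
    - [0,0,0.15,0,0,0,0]
    - [0,0,0.3,0,0,0,0]
    - [0,0,0.335,0,0,0,0]
    - [0,0,0.335,0,0,0,0]
    - [0,0,0.335,0,0,0,0]
    - [0,0,0.335,0,0,0,0]

```text
clock: 27.3
eef_pos: [0.5221, 0.0792, 0.2597]
tcp_rot: [0.633, 0.774, 0.0, 0.0]
contact_force: [-0.5, -0.2, -0.5]
opening: 0.0367
```

Run:
```python
from h import *
s,c=wrist('w14');print(s['clock'],s['eef_pos'],R.from_quat(s['tcp_rot']).as_matrix()[:2,0],s['contact_force'],s['opening'])
W=pts(c)
for v in(218,225,232,238,240,242,244):
    print(v,[tuple(float(x) for x in W[v,u].round(4)) for u in(283,318,350,358)])
c=camera('scene');save('s14',c)
r=(330,100,480,260)
cv2.imwrite('pics/s14c.png',cv2.resize(c['color'][r[1]:r[3],r[0]:r[2],::-1],None,fx=3.5,fy=3.5,interpolation=2))
```

```text
27.3 [0.52214654 0.07919957 0.25974858] [-0.19872944  0.98005439] [-0.48098065 -0.18007094 -0.52427478] 0.036693739171825494
218 [(0.4894, -0.0086, -0.0001), (0.521, 0.0811, 0.2045), (0.5419, 0.0862, 0.2064), (0.5907, 0.0123, 0.0007)]
225 [(0.4991, 0.0783, 0.2204), (0.522, 0.0759, 0.2041), (0.5407, 0.0861, 0.2189), (0.592, 0.0044, 0.0064)]
232 [(0.5002, 0.0784, 0.2307), (0.541, -0.0199, -0.0005), (0.5398, 0.0857, 0.2292), (0.5929, -0.003, 0.0133)]
238 [(0.5011, 0.0787, 0.2392), (0.5426, -0.028, 0.0014), (0.5387, 0.0862, 0.239), (0.5434, 0.0868, 0.2382)]
240 [(0.5014, 0.0787, 0.2418), (0.5433, -0.0315, 0.0004), (0.5387, 0.0858, 0.2408), (0.5428, 0.0874, 0.2423)]
242 [(0.5017, 0.0786, 0.244), (0.5208, 0.0824, 0.2438), (0.5384, 0.0858, 0.2434), (0.5428, 0.0866, 0.2434)]
244 [(0.5019, 0.0793, 0.2476), (0.5209, 0.0819, 0.2453), (0.5382, 0.0857, 0.2458), (0.5427, 0.0862, 0.245)]
```

View pics/w14.png

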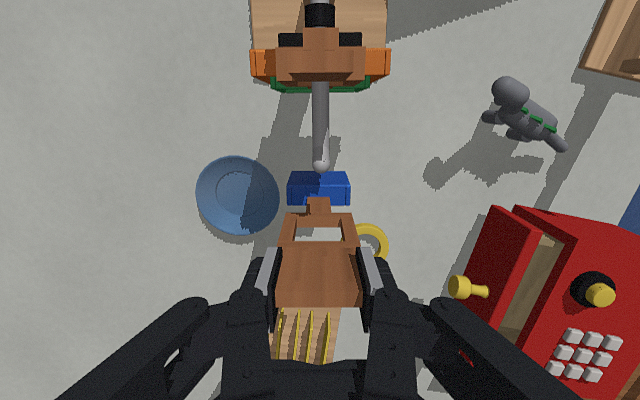

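View pics/s14c.png

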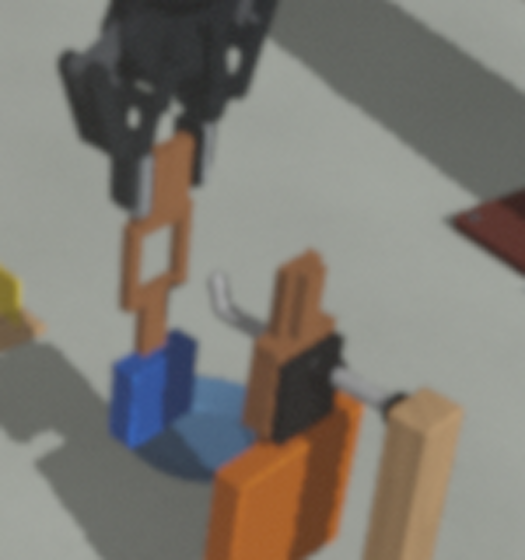

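Call:
play_rows:
  rows:
    - [0,0,0.006,-0.15,1.5,-0.1,0]
    - [0,0,0.006,-0.5,3,-0.1,0]
    - [0,0,0.006,-0.75,4.2,-0.1,0]
    - [0,0,0.006,-0.95,5.2,-0.1,0]
    - [0,0,0.006,-1.1,6,-0.1,0]
    - [0,0,0.006,-1.2,6.3,-0.1,0]
    - [0,0,0.006,-1.2,6.3,-0.1,0]
    - [0,0,0.006,-1.2,6.3,-0.1,0]

```text
clock: 28.2
eef_pos: [0.5101, 0.142, 0.2585]
tcp_rot: [0.63, 0.776, -0.0, 0.0]
contact_force: [-0.2, 0.2, -1.0]
opening: 0.037
```

Run:
```python
from h import *
s,c=wrist('w15');print(s['clock'],s['eef_pos'],R.from_quat(s['tcp_rot']).as_matrix()[:2,0],s['contact_force'],s['opening'])
```

```text
28.2 [0.51014822 0.14202928 0.25851601] [-0.20549371  0.97865839] [-0.19130025  0.19974117 -0.9664245 ] 0.03699053422104691
```

View pics/w15.png

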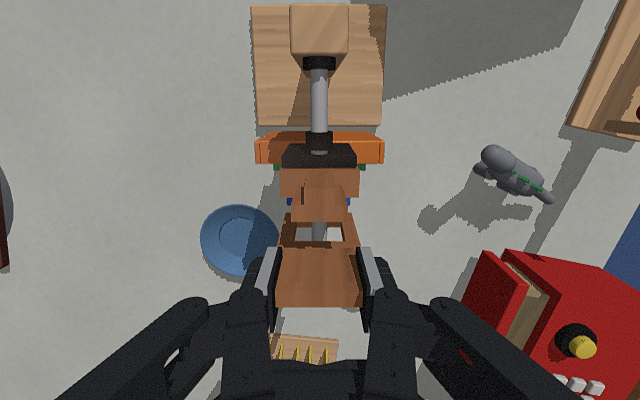

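Call:
play_rows:
  rows:
    - [0,0,0,0,0,-0.8,0]
    - [0,0,0,0,0,-1.5,0]
    - [0,0,0,0,0,-2.0,0]
    - [0,0,0,0,0,-2.0,0]
    - [0,0,0,0,0,-2.0,0]

```text
clock: 28.75
eef_pos: [0.51, 0.1421, 0.2382]
tcp_rot: [0.63, 0.776, -0.0, -0.0]
contact_force: [0.2, 0.2, -0.8]
opening: 0.0369
```

Call:
play_rows:
  rows:
    - [0,0,0,-0.15,0.6,0,0]
    - [0,0,0,-0.3,1.2,0,0]
    - [0,0,0,-0.35,1.6,0,0]
    - [0,0,0,-0.35,1.6,0,0]
    - [0,0,0,-0.35,1.6,0,0]

```text
clock: 29.25
eef_pos: [0.5066, 0.1585, 0.2386]
tcp_rot: [0.63, 0.777, 0.0, 0.0]
contact_force: [-0.2, 1.1, 0.1]
opening: 0.0368
```

Call:
play_rows:
  rows:
    - [0,0,0,-0.02,0.1,0,0]
    - [0,0,0,-0.04,0.2,0,0]
    - [0,0,0,-0.04,0.2,0,0]

```text
clock: 29.55
eef_pos: [0.5062, 0.1602, 0.2385]
tcp_rot: [0.63, 0.776, -0.0, 0.0]
contact_force: [0.1, 0.4, -0.5]
opening: 0.0365
```

Call:
play_rows:
  rows:
    - [0,0,0,-0.02,0.1,0,0]
    - [0,0,0,-0.02,0.1,0,0]
    - [0,0,0,-0.02,0.1,0,0]

```text
clock: 29.85
eef_pos: [0.506, 0.1612, 0.2385]
tcp_rot: [0.63, 0.776, -0.0, -0.0]
contact_force: [0.4, -0.1, -0.9]
opening: 0.0369
```

Call:
play_rows:
  rows:
    - [0,0,0,-0.02,0.1,0,0]
    - [0,0,0,-0.02,0.1,0,0]
    - [0,0,0,-0.02,0.1,0,0]

```text
clock: 30.15
eef_pos: [0.5058, 0.1623, 0.2385]
tcp_rot: [0.63, 0.776, 0.0, 0.0]
contact_force: [0.8, -1.0, -1.1]
opening: 0.0366
```

Call:
play_rows:
  rows:
    - [0,0,0,-0.02,0.1,0,0]
    - [0,0,0,-0.02,0.1,0,0]
    - [0,0,0,-0.02,0.1,0,0]

```text
clock: 30.45
eef_pos: [0.5057, 0.1629, 0.2385]
tcp_rot: [0.63, 0.776, -0.0, 0.0]
contact_force: [-0.1, -2.6, -1.3]
opening: 0.0367
```

Call:
play_rows:
  rows:
    - [0,0,0,-0.02,0.1,0,0]
    - [0,0,0,-0.02,0.1,0,0]
    - [0,0,0,-0.02,0.1,0,0]

```text
clock: 30.75
eef_pos: [0.5055, 0.1636, 0.2386]
tcp_rot: [0.63, 0.776, -0.0, 0.0]
contact_force: [0.1, -5.2, -0.7]
opening: 0.037
```

Call:
play_rows:
  rows:
    - [0,0,0,-0.02,0.1,0,0]
    - [0,0,0,-0.02,0.1,0,0]
    - [0,0,0,-0.02,0.1,0,0]

```text
clock: 31.05
eef_pos: [0.5055, 0.1641, 0.2386]
tcp_rot: [0.63, 0.776, -0.001, 0.001]
contact_force: [0.5, -6.2, 0.6]
opening: 0.0368
```

Call:
play_rows:
  rows:
    - [0,0,0,-0.01,0.06,0,0]
    - [0,0,0,-0.01,0.06,0,0]
    - [0,0,0,-0.01,0.06,0,0]
    - [0,0,0,-0.01,0.06,0,0]
    - [0,0,0,-0.01,0.06,0,0]

```text
clock: 31.55
eef_pos: [0.5054, 0.1643, 0.2387]
tcp_rot: [0.63, 0.776, -0.001, 0.001]
contact_force: [0.7, -7.7, 0.1]
opening: 0.0367
```

Run:
```python
from h import *
c=camera('scene');save('s16',c);s=state();print(s['clock'],s['contact_force'],s['eef_pos'])
r=(330,100,480,260)
cv2.imwrite('pics/s16c.png',cv2.resize(c['color'][r[1]:r[3],r[0]:r[2],::-1],None,fx=3.5,fy=3.5,interpolation=2))
```

```text
31.6 [ 0.78287706 -7.80846916 -0.49999784] [0.50540025 0.16437638 0.23868478]
```

View pics/s16c.png

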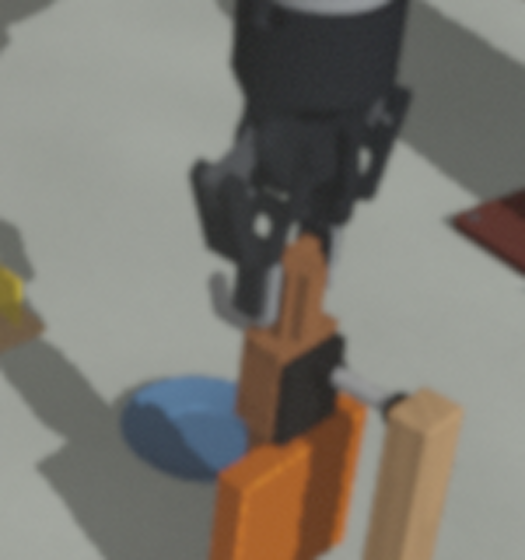

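All three handles are flush at (290,380) in the crop with about 7.8 N of push. I'll ease off, set it down and release.

Call:
play_rows:
  rows:
    - [0,0,0,0.01,-0.06,-0.05,0]
    - [0,0,0,0.02,-0.12,-0.1,0]
    - [0,0,0,0.03,-0.16,-0.15,0]
    - [0,0,0,0.03,-0.16,-0.15,0]

```text
clock: 32.0
eef_pos: [0.5057, 0.1639, 0.2373]
tcp_rot: [0.63, 0.776, 0.0, 0.0]
contact_force: [1.3, -5.4, 1.2]
opening: 0.0368
```

Call:
play_rows:
  rows:
    - [0,0,0,0.01,-0.05,-0.06,0]
    - [0,0,0,0.01,-0.05,-0.06,0]

```text
clock: 32.2
eef_pos: [0.5058, 0.1637, 0.2366]
tcp_rot: [0.63, 0.776, 0.0, 0.0]
contact_force: [1.2, -5.0, 1.5]
opening: 0.0368
```

Call:
play_rows:
  rows:
    - [0,0,0,0.01,-0.05,-0.03,0]
    - [0,0,0,0.01,-0.05,-0.03,0]
    - [0,0,0,0.01,-0.05,-0.03,1]
    - [0,0,0,0.01,-0.05,-0.03,1]
    - [0,0,0,0.01,-0.05,-0.03,1]
    - [0,0,0,0.01,-0.05,-0.03,1]
    - [0,0,0,0.01,-0.05,3,1]
    - [0,0,0,0.01,-0.05,8,1]
    - [0,0,0,0.01,-0.05,12,1]
    - [0,0,0,0.01,-0.05,12,1]

```text
clock: 33.2
eef_pos: [0.5081, 0.1639, 0.3639]
tcp_rot: [0.63, 0.776, 0.005, 0.004]
contact_force: [-0.2, -1.0, 1.0]
opening: 0.0854
```

```bash
python3 hang.py w17
```

```text
33.2 [0.50808532 0.16387075 0.36390704] [-0.18597736 -1.0471433   0.97281154]
tops 998 along (array([  0,   0,   0,   0,   0,  19, 124, 102, 112, 133,  69,  86,  74,
        87,  49,  40,  49,  54,   0,   0,   0,   0,   0,   0,   0,   0,
         0,   0,   0]), array([-50, -48, -46, -44, -42, -40, -38, -36, -34, -32, -30, -28, -26,
       -24, -22, -20, -18, -16, -14, -12, -10,  -8,  -6,  -4,  -2,   0,
         2,   4,   6,   8])) z [0.2656 0.2672 0.2683]
-40 19 lat [-0.0194  0.0131] z 0.2668
-36 226 lat [-0.0187  0.0173] z 0.2673
-32 245 lat [-0.0194  0.0176] z 0.2671
-28 155 lat [-0.0129  0.0119] z 0.2673
-24 161 lat [-0.0134  0.0118] z 0.2672
-20 89 lat [-0.0072  0.0062] z 0.2674
-16 103 lat [-0.0072  0.0062] z 0.2672
```

View pics/w17.png

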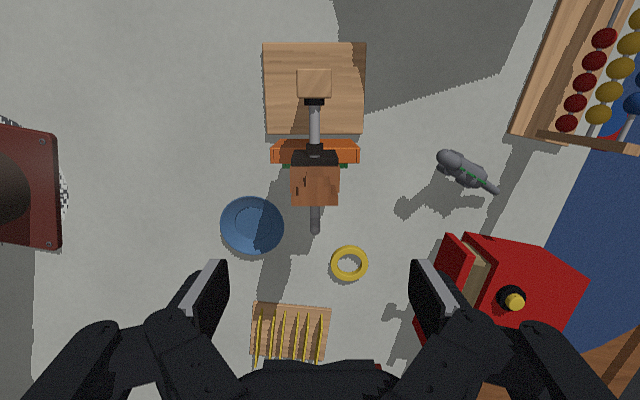

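View pics/sw17.png

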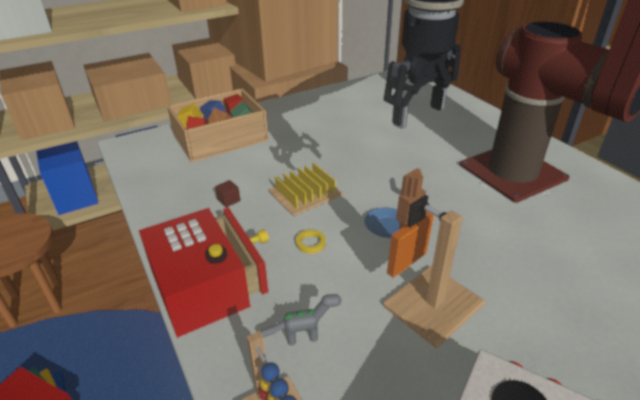

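View pics/sw17c.png

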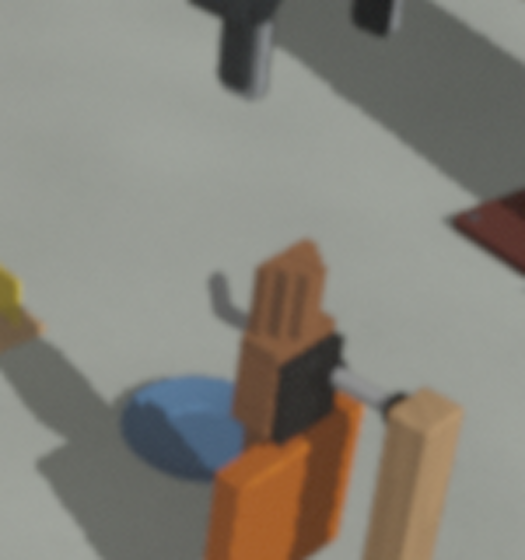

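Call:
play_rows:
  rows:
    - [0,0,0,0,0,1,1]
    - [0,0,0,0,0,1,1]
    - [0,0,0,0,0,1,1]
    - [0,0,0,0,0,1,1]
    - [0,0,0,0,0,1,1]

```text
clock: 33.8
eef_pos: [0.5054, 0.1632, 0.3657]
tcp_rot: [0.63, 0.776, -0.0, -0.0]
contact_force: [0.1, 0.6, 0.2]
opening: 0.0856
```

```bash
python3 hang.py w18; python3 -c "
from h import *
a=dict(np.load('scene0.npz'));b=dict(np.load('sw18.npz'))
d=np.abs(a['color'].astype(int)-b['color']).max(-1)
for n,(u,v) in dict(cube=(228,193),ring=(311,241),dino=(300,320)).items(): print(n,(d[v-14:v+14,u-20:u+20]>40).sum())
from cell import job_done
print(job_done())"
```

```text
33.8 [0.50540842 0.16319343 0.3657418 ] [0.11929691 0.61712731 0.18462472]
tops 1010 along (array([  0,   0,   0,   0,   0,  53, 111, 113, 104, 124,  79,  71,  84,
        82,  45,  45,  43,  56,   0,   0,   0,   0,   0,   0,   0,   0,
         0,   0,   0]), array([-50, -48, -46, -44, -42, -40, -38, -36, -34, -32, -30, -28, -26,
       -24, -22, -20, -18, -16, -14, -12, -10,  -8,  -6,  -4,  -2,   0,
         2,   4,   6,   8])) z [0.2656 0.2672 0.2683]
-40 53 lat [-0.0188  0.0169] z 0.2674
-36 224 lat [-0.0192  0.0173] z 0.2673
-32 228 lat [-0.0192  0.0176] z 0.2671
-28 150 lat [-0.013   0.0119] z 0.2674
-24 166 lat [-0.0129  0.0119] z 0.2671
-20 90 lat [-0.0073  0.0062] z 0.2673
-16 99 lat [-0.0073  0.0063] z 0.2668
cube 0
ring 0
dino 0
the job is handed in; nothing more can be done
None
```

All three pans are hanging nested on the hook, large then medium then small, and I handed the job in at about 34 s of the 72 s allowed. No verdict was reported.

- **Push home:** Each pan was pushed along the bar until it stopped and held there. The steady readings were about 6–7 N for the large and medium pans and 7.8 N for the small one. The first two are a little under the 8 N you asked for, but above the 4 N threshold. The largest single force component I read while a pan touched the stand was about 8 N, against the 18 N limit.
- **Where they hang:** After release, the tab tops measured 0.267 m high, which puts the hole edges on the bar. The middle planes of the large, medium and small handles were about 18, 26 and 35 mm before `hook_bar`, so they sit about 8 mm apart. Sideways error was about 1 mm, and two looks 0.6 s apart agreed.
- **Position margin:** The position of `hook_bar` comes from the wrist camera's view of the tip, so those distances carry a few millimetres of uncertainty. The large pan has about 6 mm of margin to its 24 mm limit.
- **Camera disagreement:** The scene camera placed the stand about 3–4 mm away from where the wrist and top cameras did. I used the wrist camera, and the fits and contacts agreed with it.
- **Bystanders:** The cube, ring and dinosaur showed no pixel change from the start to the end. The saucer looked unmoved in the pictures but was not checked numerically.

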